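Blank off the vacuum port: cap on, clamp ring round, latch tight

TASK

Blank off the vacuum port: set the loose blanking cap on the port's flange, swing the hinged half of the clamp ring fully shut around the two flanges, then swing the latch lever round so that its hook takes the post on the ring's ear and draws the clamp tight. How far the lever must go differs each time, so go by feel: push its handle until it pushes back with about 8 N (under 6 N is slack; more than 10 N crushes the seal), then let go; be gentle with the cap and the ring, and leave the other things on the bench where they are.

Things in the scene. Friction and masses are not known exactly. Their poses are not given: they have to be found in the camera images.
- port: the fixed vacuum port: a grey 130 x 130 x 10 mm foot with an upright aluminium tube ending in a round 60 mm flange, its flat face 90 mm above the bench; a side stub points to +x. The fixed half of a steel clamp ring sits around the flange's +x half; the hinged half is on the -x side, its hinge on +y, the latch lever on -y. Origin: centre of the foot's underside, below the tube's axis; z up
- port_face (a point): centre of the port's flange face, on the tube's axis, 90 mm up. The fixed half ring (inner radius 30, outer 40 mm, top 12.5 mm above the face) has at its +x middle a lip reaching in to radius 27.5 mm, 8.5 mm above the face: set the cap down flat about 8 mm off to the port's -x, then slide it +x under the lip until it stops (the hinged half, as it shuts, also pushes it there)
- cap: the loose blanking cap: a plain aluminium disc 60 mm across and 6 mm thick with an upright round knob 18 mm across on its middle, 42 mm high in all, about 0.4 kg. Flat underside. Origin at the centre of the underside; z up along the knob
- cap_knob (a point): on the cap's axis, 26 mm above its underside: the middle of the knob's height; grasp here or higher (the ring round the port stands 12.5 mm above the cap's underside when the cap is on)
- jaw (a joint): the hinged steel half of the clamp ring on the port's -x side, in rad: 0 shut around the flanges (with the cap in place it stops at about -0.01), grows as it swings open about its upright hinge pin; seen from above it opens clockwise and shuts anticlockwise. It stays where it is left (friction 0.12 N m)
- jaw_handle (a point): middle of the graspable part of the hinged half's handle: an upright round steel sleeve 12 mm across that turns freely on its pin, from 104 to 148 mm above the bench; this point is 130 mm above the bench, 64.6 mm from the hinge axis; with the ring shut it is at (-53, 8) mm in the port's frame
- jaw_hinge (a point): on the upright axis of the ring's hinge, 130 mm above the bench, at (0, 45) mm in the port's frame
- lever (a joint): the latch lever, in rad: along the port's -x at 0, growing as it swings open, anticlockwise from above, towards -y; swing it clockwise to latch. Its hook meets the post at 0.8 to 0.25, as the post is set, and draws it in; some 0.15 rad later (0.6 to 0.05) it is tight. The handle takes 0.5 to 2 N swinging freely, then 4 to 7 N more per 0.1 rad, unevenly. Let go, it stays, springing back up to 0.05
- lever_handle (a point): middle of the graspable part of the lever's handle: an upright round steel sleeve 12 mm across that turns freely on its pin, from 117 to 148 mm above the bench at the end of the dark steel lever bar (94 mm long, with a spiral hook on the side towards the ring, moving 104 to 113 mm above the bench); this point is 130 mm up, 85 mm from the pivot axis
- lever_pivot (a point): on the upright axis of the lever's pivot, 130 mm above the bench, at (30, -78) mm in the port's frame
- tray: bystander: printed steel tray, 149 x 196 x 27 mm
- tall_bottle: bystander: white bottle, 159 mm tall
- tin: bystander: flat round tin without a knob, 68 mm across, 13 mm high
- tape: bystander: roll of tape, 72 mm across, 18 mm high
- glue: bystander: small glue bottle, 79 mm tall
- pliers: bystander: flat pliers, 135 mm long
- driver: bystander: small screwdriver, 151 mm long
- eyeglass: bystander: black eye loupe, 34 mm across, 30 mm high
- ear (a point): middle of the slot on the ear of the hinged half ring, 108 mm above the bench, at (-14.5, -64) mm in the port's frame when shut. An upright dark post 10 mm across stands here to 118 mm above the bench, set up to 3.5 mm either way along the slot (the port's x when shut), differently each time; this shift is not measured. The post is sprung, 14 N per mm

How it is judged:
On the way, in this order (a step that is already met when the one before it is completed fails the run):
1. the cap lies flat on the port's flange, within 14 mm of its centre (horizontal distance between cap and port_face below 0.014 m and z of cap in the frame of port_face between -0.003 and 0.002 m and angle between cap's own z axis and vertical below 0.06 rad), for 0.2 s.
2. the hinged half of the ring is shut around the flanges, the lever still open (value of joint jaw below 0.08 rad and value of joint lever above 1.2 rad and horizontal distance between cap and port_face below 0.005 m), for 0.2 s.
At the end, for the whole second after the job is handed in: the cap lies flat on the port within 4 mm of its centre, the ring is shut (below 0.03 rad), the lever is latched and at rest, and its hook pulls the ring's post with more than 10 N (horizontal distance between cap and port_face below 0.004 m and z of cap in the frame of port_face between -0.003 and 0.002 m and angle between cap's own z axis and vertical below 0.05 rad and value of joint jaw below 0.03 rad and value of joint lever below 1 rad and contact force between lever and jaw above 10 N and velocity of joint lever between -0.05 and 0.05 rad/s); the robot touches nothing.
It fails at once if the clamp is overtightened: the hook pulls the post with more than 30 N (seal crushed) (contact force between lever and jaw above 30 N).
It fails at once if the cap is rammed: pressed on the port or by the ring with more than 80 N while the lever is still open (contact force between cap and port above 80 N and value of joint lever above 1.2 rad).
It fails at once if a bystander is moved by more than 30 mm (distance of any of tray, tall_bottle, tin, tape, glue, pliers, driver, eyeglass from where it was at the start of the episode above 0.03 m).
It also fails if it takes over 70 s, if anything falls off the work surface, if the arm or the gripper's body presses on something with over 40 N, if the wrist force passes 120 N, or if a joint passes its speed limit or range.

ROBOT

A 6-joint arm with a two-finger parallel gripper is mounted at the origin on a cart in front of the work surface, level with it; the furniture and walls round the work are solid. World frame = base frame: x ahead of the robot, y to its left, z up, the work surface at z = 0. Lengths are in m, angles in rad, forces in N, time in s.
With the tool pointing down it reaches from about 0.425 to 0.925 m from the base axis. Payload 12.5 kg.
Tool frame: the origin (TCP) lies midway between the tips of the shut fingers; the grasp point (between the pads) lies 19 mm behind it; y points along the fingers, z is the direction in which the jaws open and shut, and the axes are right-handed (so a half turn about y gives the same grasp; the last joint's range is limited). The gripper opens to 85 mm and grips with 20 to 120 N. Pads are 22 mm wide; open, the fingers measure 114 mm over their backs; the gripper's body (76 mm by 85 mm) begins 54 mm behind the grasp point. The pads swing forward as they close: fully open they stand 13 mm farther back than shut.
Start: joints at [1.068, 0.491, 1.559, -0, 1.092, -0.106], TCP at [0.242, 0.576, 0.231] pointing down, gripper open.
Joint ranges: [-3.1, 3.1], [-0.84, 2.19], [0.05, 2.79], [-1.13, 4.28], [0.06, 2.93], [-2.69, 2.69]. Speed limits (rad/s): [2.22, 2.22, 2.79, 3.14, 3.14, 3.14].

INTERFACE

Orientations are given as a unit quaternion [w, x, y, z].
In Python, from rig import read_state, snapshot, calibration, close_job gives the robot as it stands.
- The arm moves only by the tool step_arm, never from a script. Its argument "series" is a list of rows, each an object with "dp": the shift along the tool's x, y, z in m, a list of three; "rot": the turn, a rotation vector about the tool's x, y, z in rad, a list of three; "jaw": the finger opening in m, from 0 to 0.0854. In form: [{"dp": [tx, ty, tz], "rot": [rx, ry, rz], "jaw": jaw}, ...]. A call has 1 to 12 rows; each row is the pose to reach, as a shift and turn from the pose measured when the call began, along the tool's axes at that moment; what a row does not reach only later rows make up. A row lasts 1/12 s, in which the tool goes at most 41.7 mm and 7.16 degrees, less where a joint would pass 70% of its speed; a pose out of reach is approached as far as the arm can. A call with a gripper value outside its range is refused whole. The fingers move at their own pace and stop on an object; "squeeze" is the grip in N (left out, the last holds). Time passes only in rows, so rows that repeat a pose let the fingers close. It gives the time, the measured TCP pose, the force and the opening at its end, in the units of the state.
- read_state(): the state, without advancing time (a new reading comes with each control period).
- snapshot(name): name is "scene" or "top" or "wrist"; returns (picture, depth): 384x512x3 uint8, red, green, blue; 384x512 float32, m along the optical axis (not along the pixel's ray), 0 where there is no reading.
- calibration(name): a dict with "fx", "fy", "cx", "cy" (pixels), "extrinsics" (4x4, takes a point from world to camera coordinates); the wrist camera has in their place "hand_eye" (4x4, takes a point from camera to tool coordinates, whose origin is the TCP and whose axes are the tool frame's). Camera axes: x right, y up, looking along -z (the intrinsics and any distortion apply to the point x, -y, -z); pixel columns grow to the right and rows downward; lengths in m; the calibration is good to about 2 mm. A picture is of the moment at which its call begins: read the wrist's pose just before it. calibration takes no time and is no camera call.
- close_job(): hands the job in, once; it reports no verdict.
The state is a dict: "t": time; "q": joint angles; "joint_vel": joint speeds; "tau": joint torques, N m; "tool_pos": TCP position; "orientation": TCP orientation; "wrist_force": force on the tool from outside, world axes, zero at the start; "ft_torque": the same for the moment, N m; "opening": finger opening in m.
Only numpy, scipy, OpenCV 4.12 (cv2) and the standard library are available. Lean on these libraries where they do the work, as an engineer would, in place of code of your own. Each camera call takes 0.05 s, during which the arm holds its last target.

## Working session

There is one attempt and no reset: what is moved stays moved. The work goes in short steps, Python scripts to look and compute and a tool call to move; the robot and the scene stay as the last step left them, time stands still between calls to the robot, and variables do not carry over. Pictures are saved under pics/ and viewed, and the job is handed in when it is done.

Besides the shell and the picture viewer there is one more tool, called as a command line: name --argument value ..., lists and objects as JSON in quotes. step_arm: Moves the arm, as the interface text tells. Its arguments: {"type":"object","properties":{"series":{"type":"array","items":{"type":"object","properties":{"dp":{"type":"array","items":{"type":"number"}},"rot":{"type":"array","items":{"type":"number"}},"jaw":{"type":"number"}}}},"squeeze":{"type":"number"}},"required":["series"]}

```bash
ls; mkdir -p pics; cat > h.py <<'E'
import numpy as np, cv2
from rig import read_state, snapshot, calibration, close_job
from scipy.spatial.transform import Rotation as R
def T_tool(s):
    q=s['orientation']; T=np.eye(4); T[:3,:3]=R.from_quat([q[1],q[2],q[3],q[0]]).as_matrix(); T[:3,3]=s['tool_pos']; return T
def cam2world(name,s=None):
    c=calibration(name)
    if 'hand_eye' in c: return T_tool(s)@np.array(c['hand_eye']),c
    return np.linalg.inv(np.array(c['extrinsics'])),c
E
python3 - <<'E'
from h import *
s=read_state(); print(s)
for n in ['scene','top','wrist']:
    p,d=snapshot(n); cv2.imwrite(f'pics/{n}0.png',p[:,:,::-1]); np.save(f'pics/{n}0.npy',d)
    c=calibration(n); print(n,c)
E
```

```text
pics
{'t': 0.0, 'q': array([ 1.06844078e+00,  4.91557359e-01,  1.55948672e+00,  4.58233676e-05,
        1.09168828e+00, -1.05598309e-01]), 'joint_vel': array([-1.95361420e-05,  2.09375729e-03,  1.12555110e-03, -8.39907589e-04,
       -2.43539222e-03,  2.38098202e-04]), 'tau': array([-1.87117716e-03, -6.18451738e+01, -2.61581057e+01, -1.32618788e-04,
        4.08984488e-03, -7.94420913e-06]), 'tool_pos': array([0.24137095, 0.57625151, 0.23071627]), 'orientation': array([-0.69285683,  0.69361717, -0.13949824,  0.1392296 ]), 'wrist_force': array([ 0.76778073, -0.527402  , -0.66955825]), 'ft_torque': array([-0.01904536, -0.01284651,  0.01369986]), 'opening': 0.0852706842821955}
scene {'fx': 410.1332832518136, 'fy': 410.1332832518136, 'cx': 254.66453101038277, 'cy': 191.28044742330113, 'extrinsics': array([[ 0.5271032 , -0.84946335, -0.02396307, -0.13835664],
       [ 0.4301685 ,  0.24239416,  0.86959768, -0.32893828],
       [-0.73288286, -0.46867588,  0.49317911, -0.72459278],
       [ 0.        ,  0.        ,  0.        ,  1.        ]])}
top {'fx': 378.74531966307575, 'fy': 378.74531966307575, 'cx': 253.9735003950683, 'cy': 189.74805714712716, 'extrinsics': array([[ 0.02625412, -0.99963218, -0.00679828,  0.12626945],
       [ 0.99852383,  0.02590033,  0.04774238, -0.46067873],
       [-0.04754874, -0.00804168,  0.99883655, -1.31641397],
       [ 0.        ,  0.        ,  0.        ,  1.        ]])}
wrist {'fx': 333.2417316413222, 'fy': 333.2417316413222, 'cx': 253.41071071629133, 'cy': 185.75175332523978, 'hand_eye': array([[-5.48900068e-05, -9.55378022e-01, -2.95385903e-01,
        -7.59233355e-02],
       [ 2.55944848e-03,  2.95384801e-01, -9.55374936e-01,
        -1.42764435e-01],
       [ 9.99996723e-01, -8.08465537e-04,  2.42902716e-03,
         1.43478395e-04],
       [ 0.00000000e+00,  0.00000000e+00,  0.00000000e+00,
         1.00000000e+00]])}
```

View pics/scene0.png

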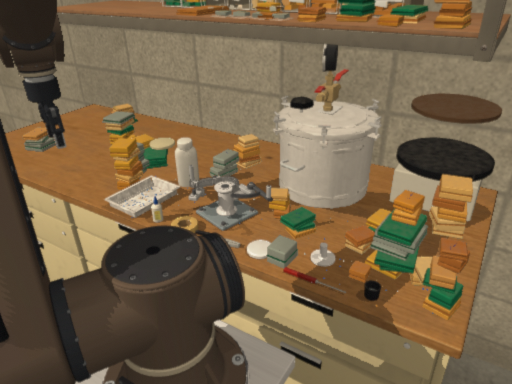

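View pics/top0.png

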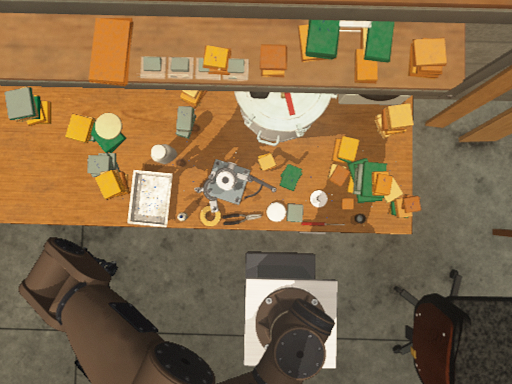

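View pics/wrist0.png

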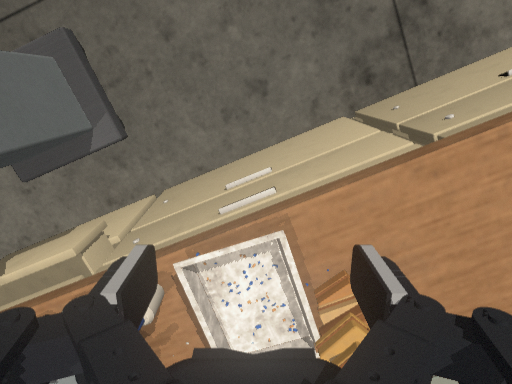

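The scene view shows the port at about (228,200) and the cap at (322,256). In the top view they are at (225,181) and (318,199). I'll enlarge these regions.

```bash
python3 - <<'E'
from h import *
p=cv2.imread('pics/top0.png'); cv2.imwrite('pics/top0a.png',cv2.resize(p[140:240,170:350],None,fx=4.4,fy=4.4,interpolation=cv2.INTER_CUBIC))
p=cv2.imread('pics/scene0.png'); cv2.imwrite('pics/scene0a.png',cv2.resize(p[150:300,150:350],None,fx=4,fy=4,interpolation=cv2.INTER_CUBIC))
d=np.load('pics/top0.npy'); T,c=cam2world('top')
def pt(u,v,dd=None):
    z=d[int(v),int(u)] if dd is None else dd
    return (T@[ (u-c['cx'])/c['fx']*z, -(v-c['cy'])/c['fy']*z, -z,1])[:3]
for uv in [(225,181),(318,199),(250,180),(214,205),(273,189),(200,190),(290,175),(276,212),(160,153),(265,160)]: print(uv,d[uv[1],uv[0]],pt(*uv).round(3))
E
```

```text
(225, 181) 1.2510682 [0.48  0.234 0.09 ]
(318, 199) 1.2897093 [ 0.43  -0.081  0.047]
(250, 180) 1.2255406 [0.484 0.151 0.115]
(214, 205) 1.2372943 [0.4   0.267 0.1  ]
(273, 189) 1.1922727 [0.455 0.077 0.147]
(200, 190) 1.2367109 [0.447 0.314 0.104]
(290, 175) 1.2847335 [0.508 0.017 0.056]
(276, 212) 1.3256862 [0.381 0.059 0.009]
(160, 153) 1.1925019 [0.559 0.436 0.154]
(265, 160) 1.266114 [0.555 0.103 0.078]
```

View pics/top0a.png

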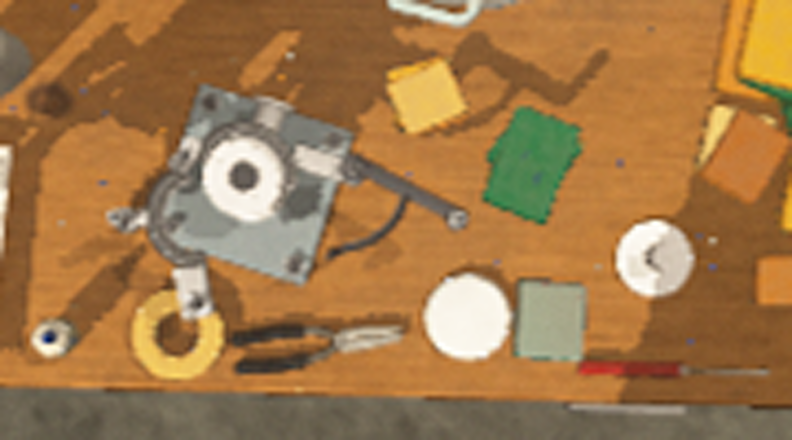

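View pics/scene0a.png

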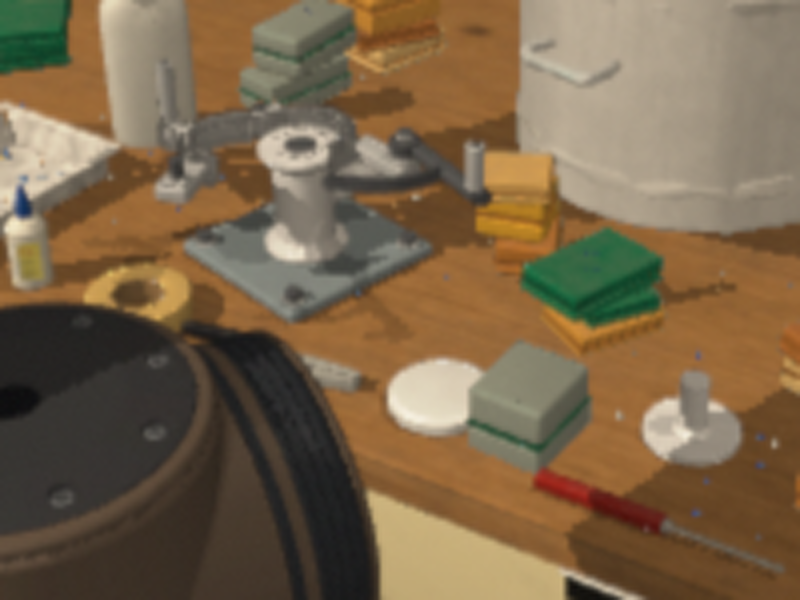

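```bash
cat >> h.py <<'E'
def down(a):
    z=np.array([np.cos(a),np.sin(a),0]); y=np.array([0,0,-1.]); x=np.cross(y,z); return np.stack([x,y,z],1)
def go(pos,a,s=None):
    """dp, rot in tool axes from the measured pose to TCP pos with jaw axis at yaw a (mod pi)"""
    s=s or read_state(); T=T_tool(s); a0=np.arctan2(T[1,2],T[0,2])
    a=a0+((a-a0+np.pi/2)%np.pi-np.pi/2)
    dp=T[:3,:3].T@(np.array(pos)-T[:3,3]); rv=R.from_matrix(T[:3,:3].T@down(a)).as_rotvec()
    print('dp',dp.round(4),'rot',rv.round(4),'yaw',round(a0,3),'->',round(a,3),'tilt deg',np.degrees(np.arccos(-T[2,1])).round(2),'q',np.round(s['q'],2),'t',s['t'])
    return dp,rv
E
python3 - <<'E'
from h import *
s=read_state();print(T_tool(s).round(3))
go((0.47,0.23,0.27),0.2)
go((0.47,0.23,0.27),1.3)
E
```

```text
[[ 0.922 -0.     0.387  0.241]
 [-0.387 -0.001  0.922  0.576]
 [-0.    -1.    -0.001  0.231]
 [ 0.     0.     0.     1.   ]]
dp [ 0.3446 -0.039  -0.2311] rot [8.00e-04 9.74e-01 3.00e-04] yaw 1.174 -> 0.2 tilt deg 0.05 q [ 1.07  0.49  1.56  0.    1.09 -0.11] t 0.15
dp [ 0.3446 -0.039  -0.2311] rot [ 8.00e-04 -1.26e-01 -1.00e-04] yaw 1.174 -> 1.3 tilt deg 0.05 q [ 1.07  0.49  1.56  0.    1.09 -0.11] t 0.15
```

step_arm --series '[{"dp":[0.02,-0.03,-0.02],"rot":[0,-0.01,0],"jaw":0.085},{"dp":[0.345,-0.039,-0.231],"rot":[0,-0.1,0],"jaw":0.085},{"dp":[0.345,-0.039,-0.231],"rot":[0,-0.1,0],"jaw":0.085},{"dp":[0.345,-0.039,-0.231],"rot":[0,-0.1,0],"jaw":0.085},{"dp":[0.345,-0.039,-0.231],"rot":[0,-0.1,0],"jaw":0.085},{"dp":[0.345,-0.039,-0.231],"rot":[0,-0.1,0],"jaw":0.085},{"dp":[0.345,-0.039,-0.231],"rot":[0,-0.1,0],"jaw":0.085},{"dp":[0.345,-0.039,-0.231],"rot":[0,-0.1,0],"jaw":0.085},{"dp":[0.345,-0.039,-0.231],"rot":[0,-0.1,0],"jaw":0.085},{"dp":[0.345,-0.039,-0.231],"rot":[0,-0.1,0],"jaw":0.085},{"dp":[0.345,-0.039,-0.231],"rot":[0,-0.1,0],"jaw":0.085},{"dp":[0.345,-0.039,-0.231],"rot":[0,-0.1,0],"jaw":0.085}]' --squeeze 30

```text
t: 1.15
tool_pos: [0.4719, 0.2276, 0.2699]
orientation: [-0.699, 0.7, -0.106, 0.106]
wrist_force: [-0.3, 0.9, -0.7]
opening: 0.085
```

```bash
python3 - <<'E'
from h import *
s=read_state(); p,d=snapshot('wrist'); cv2.imwrite('pics/w1.png',p[:,:,::-1]); np.save('pics/w1.npy',d)
np.save('pics/w1T.npy',cam2world('wrist',s)[0]); print(s['joint_vel'].round(3))
cv2.imwrite('pics/w1b.png',cv2.resize(p[:,:,::-1],(800,600),interpolation=cv2.INTER_CUBIC))
E
```

```text
[ 0.072 -0.009  0.018  0.016 -0.     0.056]
```

View pics/w1b.png

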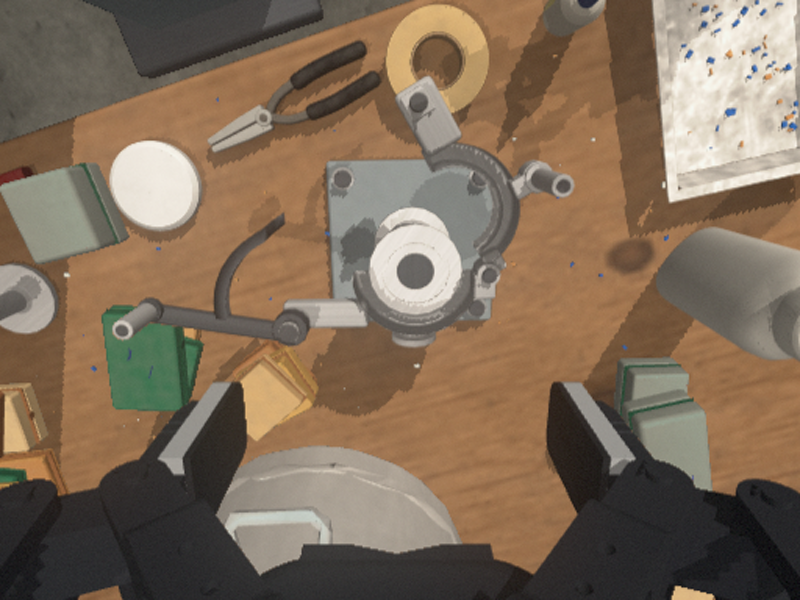

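The wrist view (enlarged) shows the flange centre at (415,270) and the jaw handle top at (562,185). The post top is at (418,102), the hinge pin at (489,272), the lever handle top at (122,328) and the lever pivot at (291,327).

```bash
cat >> h.py <<'E'
def onplane(T,c,u,v,z):
    r=T[:3,:3]@np.array([(u-c['cx'])/c['fx'],-(v-c['cy'])/c['fy'],-1]); o=T[:3,3]; k=(z-o[2])/r[2]; return o+k*r
def atdepth(T,c,d,u,v):
    z=d[int(round(v)),int(round(u))]; return (T@[(u-c['cx'])/c['fx']*z,-(v-c['cy'])/c['fy']*z,-z,1])[:3]
E
python3 - <<'E'
from h import *
T=np.load('pics/w1T.npy'); c=calibration('wrist'); p=cv2.imread('pics/w1.png'); d=np.load('pics/w1.npy')
print({k:v for k,v in c.items() if k!='hand_eye'})
H,S,V=cv2.split(cv2.cvtColor(p,cv2.COLOR_BGR2HSV))
# hole
roi=np.zeros_like(V); cv2.circle(roi,(266,173),20,255,-1)
m=((V<110)&(roi>0)).astype('uint8'); n,l,st,ce=cv2.connectedComponentsWithStats(m)
for i in range(1,n):
    if st[i,4]>30: print('hole',st[i],ce[i],onplane(T,c,*ce[i],0.09),atdepth(T,c,d,*(ce[i]+[18,0])))
# height map: face points within z 0.085-0.095
vv,uu=np.mgrid[0:384,0:512]; 
P=np.stack([(uu-c['cx'])/c['fx']*d,-(vv-c['cy'])/c['fy']*d,-d,np.ones_like(d)],-1)@T.T
Z=P[...,2]
np.save('pics/w1P.npy',P)
m=((abs(Z-0.09)<0.004)&(V>150)&(np.hypot(uu-266,vv-173)<45)).astype('uint8')
cs,_=cv2.findContours(m,cv2.RETR_EXTERNAL,cv2.CHAIN_APPROX_NONE); cc=max(cs,key=cv2.contourArea)
e=cv2.fitEllipse(cc); print('ell',e,onplane(T,c,*e[0],.09))
mm=m>0; print('face z med',np.median(Z[mm]), P[mm][:,:2].mean(0))
for n,(u,v),z in [('jawh',(562,185),.148),('post',(418,102),.118),('hinge',(489,272),.13),('levh',(122,328),.148),('lpiv',(291,327),.118)]:
    u/=1.5625;v/=1.5625; print(n,atdepth(T,c,d,u,v).round(4),onplane(T,c,u,v,z).round(4))
# foot
m=(Z>0.004)&(Z<0.016)&(S<70)&(uu>195)&(uu<330)&(vv>95)&(vv<215)
cs,_=cv2.findContours(m.astype('uint8'),cv2.RETR_EXTERNAL,cv2.CHAIN_APPROX_NONE);
for u,v in [(328,161),(487,163)]: print('corner?',onplane(T,c,u/1.5625,v/1.5625,.01).round(4))
print('zoffset bench',np.median(Z[(S>100)&(H<20)&(vv<200)]))
E
```

```text
{'fx': 333.2417316413222, 'fy': 333.2417316413222, 'cx': 253.41071071629133, 'cy': 185.75175332523978}
hole [254 163  23  21 374] [265.31016043 173.31550802] [0.4853794  0.23498268 0.09      ] [0.49075329 0.25220299 0.08980912]
ell ((265.31256103515625, 172.00552368164062), (56.82655334472656, 58.30027389526367), 75.01556396484375) [0.48408081 0.23537284 0.09      ]
face z med 0.09005657036414699 [0.48409451 0.23536585]
jawh [0.4493 0.3211 0.1473] [0.4492 0.3209 0.148 ]
post [0.3893 0.2647 0.1186] [0.3893 0.2647 0.118 ]
hinge [0.495  0.2788 0.1066] [0.4877 0.2766 0.13  ]
levh [0.4535 0.0769 0.1492] [0.4538 0.0761 0.148 ]
lpiv [0.4887 0.1557 0.1209] [0.4896 0.1547 0.118 ]
corner? [0.4056 0.1934 0.01  ]
corner? [0.4424 0.3072 0.01  ]
zoffset bench 9.735955931938767e-05
```

```bash
python3 - <<'E'
from h import *
T=np.load('pics/w1T.npy'); c=calibration('wrist'); p=cv2.imread('pics/w1.png'); P=np.load('pics/w1P.npy'); Z=P[...,2]
H,S,V=cv2.split(cv2.cvtColor(p,cv2.COLOR_BGR2HSV))
m=(abs(Z-0.01)<0.003)&(np.hypot(P[...,0]-.485,P[...,1]-.235)<.1)&(S<90)
m=cv2.morphologyEx(m.astype('uint8'),cv2.MORPH_OPEN,np.ones((3,3)))
xy=P[m>0][:,:2].astype('float32'); r=cv2.minAreaRect(xy*1000); print(r, len(xy))
q=p.copy(); q[m>0]=(0,0,255)
cv2.imwrite('pics/w1m.png',cv2.resize(q[60:230,50:390],None,fx=2.35,fy=2.35))
cr=cv2.resize(p[90:230,60:380],None,fx=2.5,fy=2.5,interpolation=cv2.INTER_CUBIC); cv2.imwrite('pics/w1c.png',cr)
E
```

```text
((484.4889831542969, 234.67752075195312), (129.01043701171875, 128.68373107910156), 73.33917236328125) 5075
```

View pics/w1m.png

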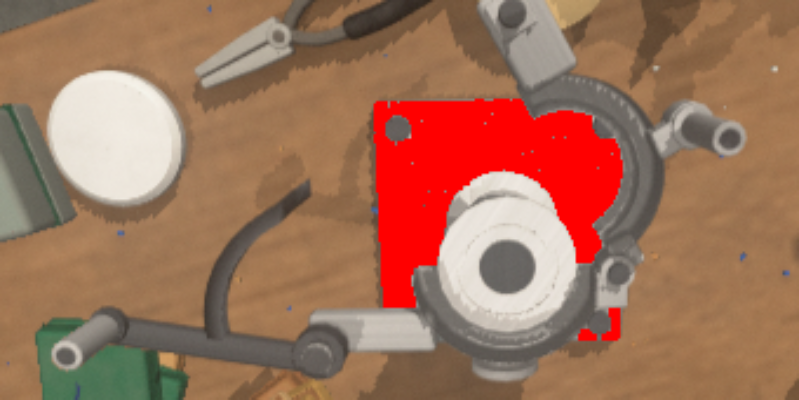

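View pics/w1c.png

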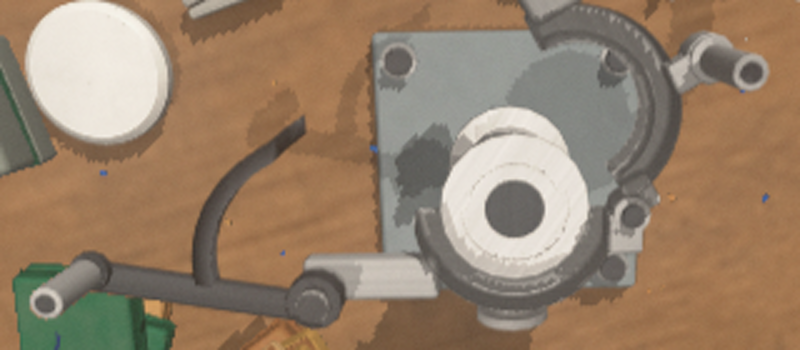

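```bash
python3 - <<'E'
from h import *
go((0.437,-0.080,0.25),1.28)
E
```

```text
dp [ 0.0589  0.0201 -0.3052] rot [ 0.0009 -0.0089 -0.0006] yaw 1.271 -> 1.28 tilt deg 0.06 q [ 0.33  0.31  1.75 -0.    1.08 -0.94] t 1.2
```

step_arm --series '[{"dp":[0.059,0.02,-0.305],"rot":[0,0,0],"jaw":0.06},{"dp":[0.059,0.02,-0.305],"rot":[0,0,0],"jaw":0.06},{"dp":[0.059,0.02,-0.305],"rot":[0,0,0],"jaw":0.06},{"dp":[0.059,0.02,-0.305],"rot":[0,0,0],"jaw":0.06},{"dp":[0.059,0.02,-0.305],"rot":[0,0,0],"jaw":0.06},{"dp":[0.059,0.02,-0.305],"rot":[0,0,0],"jaw":0.06},{"dp":[0.059,0.02,-0.305],"rot":[0,0,0],"jaw":0.06},{"dp":[0.059,0.02,-0.305],"rot":[0,0,0],"jaw":0.06},{"dp":[0.059,0.02,-0.305],"rot":[0,0,0],"jaw":0.06},{"dp":[0.059,0.02,-0.305],"rot":[0,0,0],"jaw":0.06},{"dp":[0.059,0.02,-0.305],"rot":[0,0,0],"jaw":0.06},{"dp":[0.059,0.02,-0.305],"rot":[0,0,0],"jaw":0.06}]'

```text
t: 2.2
tool_pos: [0.4373, -0.0783, 0.2501]
orientation: [-0.699, 0.7, -0.105, 0.105]
wrist_force: [0.8, -0.1, -0.9]
opening: 0.06
```

```bash
python3 - <<'E'
from h import *
s=read_state(); p,d=snapshot('wrist'); cv2.imwrite('pics/w2.png',p[:,:,::-1]); np.save('pics/w2.npy',d)
np.save('pics/w2T.npy',cam2world('wrist',s)[0]); print(s['joint_vel'].round(3),s['tool_pos'])
cv2.imwrite('pics/w2b.png',cv2.resize(p[:,:,::-1],(800,600),interpolation=cv2.INTER_CUBIC))
E
```

```text
[ 0.002  0.001 -0.002 -0.002 -0.001 -0.005] [ 0.43727272 -0.07834849  0.25011537]
```

View pics/w2b.png

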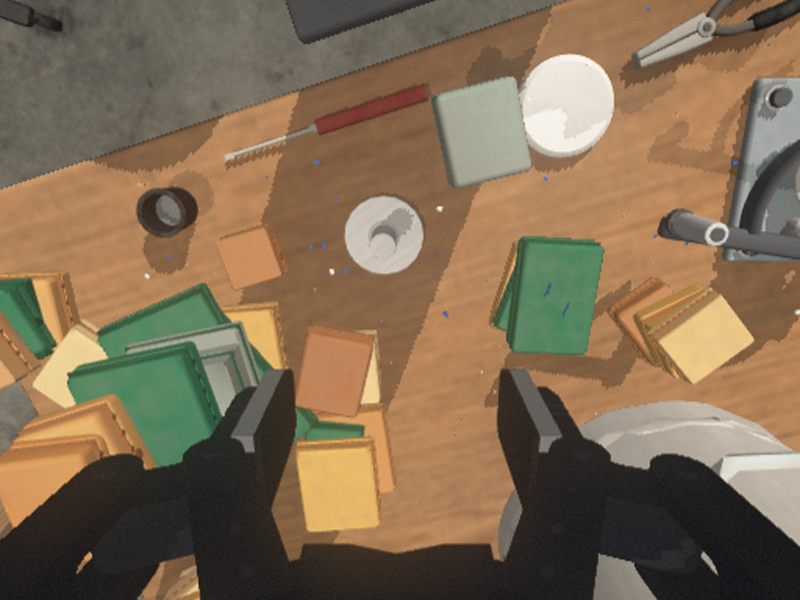

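The wrist view shows the cap disc at (385,234) with its knob top near (383,243). The space around it is clear at finger height.

```bash
python3 - <<'E'
from h import *
T=np.load('pics/w2T.npy'); c=calibration('wrist'); p=cv2.imread('pics/w2.png'); d=np.load('pics/w2.npy')
vv,uu=np.mgrid[0:384,0:512]
P=np.stack([(uu-c['cx'])/c['fx']*d,-(vv-c['cy'])/c['fy']*d,-d,np.ones_like(d)],-1)@T.T; Z=P[...,2]
near=np.hypot(uu-246,vv-150)<40
m=(near&(Z>0.003)&(Z<0.05)).astype('uint8')
m=cv2.morphologyEx(m,cv2.MORPH_OPEN,np.ones((3,3)))
cs,_=cv2.findContours(m,cv2.RETR_EXTERNAL,cv2.CHAIN_APPROX_NONE); cc=max(cs,key=cv2.contourArea)
e=cv2.fitEllipse(cc); print('disc',e,onplane(T,c,*e[0],.006))
k=near&(Z>0.038); print('knob top z',np.median(Z[k]),k.sum(),cv2.minEnclosingCircle(P[k][:,:2].astype('float32')*1000)); 
s=read_state(); go((0.43,-0.081,0.03),1.28,s)
E
```

```text
disc ((245.43765258789062, 149.59524536132812), (48.95674514770508, 49.60069274902344), 122.55318450927734) [ 0.43323069 -0.08793731  0.006     ]
knob top z 0.04219328560397012 246 ((402.7745361328125, -75.08468627929688), 42.49996566772461)
dp [-0.0061  0.2201 -0.0044] rot [ 0.0008 -0.0067 -0.0006] yaw 1.273 -> 1.28 tilt deg 0.06 q [-0.33  0.21  1.95 -0.    0.98 -1.6 ] t 2.25
```

```bash
python3 - <<'E'
from h import *
T=np.load('pics/w2T.npy'); c=calibration('wrist'); d=np.load('pics/w2.npy')
vv,uu=np.mgrid[0:384,0:512]
P=np.stack([(uu-c['cx'])/c['fx']*d,-(vv-c['cy'])/c['fy']*d,-d,np.ones_like(d)],-1)@T.T; Z=P[...,2]
k=(np.hypot(uu-246,vv-155)<14)&(Z>0.040)&(Z<.045); print(k.sum(),P[k].mean(0),cv2.minEnclosingCircle(P[k][:,:2].astype('float32')*1000))
go((0.433,-0.088,0.015),1.28)
E
```

```text
212 [ 0.43385905 -0.08814361  0.04200563  1.        ] ((434.0311279296875, -88.27516174316406), 8.986974716186523)
dp [-0.0011  0.2351 -0.0102] rot [ 0.0008 -0.0067 -0.0006] yaw 1.273 -> 1.28 tilt deg 0.06 q [-0.33  0.21  1.95 -0.    0.98 -1.6 ] t 2.25
```

step_arm --series '[{"dp":[0,0.04,-0.01],"rot":[0,0,0],"jaw":0.05},{"dp":[0,0.08,-0.01],"rot":[0,0,0],"jaw":0.05},{"dp":[0,0.12,-0.01],"rot":[0,0,0],"jaw":0.05},{"dp":[0,0.155,-0.01],"rot":[0,0,0],"jaw":0.05},{"dp":[0,0.185,-0.01],"rot":[0,0,0],"jaw":0.05},{"dp":[0,0.21,-0.01],"rot":[0,0,0],"jaw":0.05},{"dp":[0,0.225,-0.01],"rot":[0,0,0],"jaw":0.05},{"dp":[0,0.233,-0.01],"rot":[0,0,0],"jaw":0.05},{"dp":[0,0.235,-0.01],"rot":[0,0,0],"jaw":0.05},{"dp":[0,0.235,-0.01],"rot":[0,0,0],"jaw":0.05}]'

```text
t: 3.08
tool_pos: [0.4344, -0.0876, 0.0152]
orientation: [-0.699, 0.7, -0.105, 0.104]
wrist_force: [0.5, -0.4, 0.5]
opening: 0.0499
```

step_arm --series '[{"dp":[0,0,0],"rot":[0,0,0],"jaw":0.03},{"dp":[0,0,0],"rot":[0,0,0],"jaw":0.015},{"dp":[0,0,0],"rot":[0,0,0],"jaw":0.01},{"dp":[0,0,0],"rot":[0,0,0],"jaw":0.01},{"dp":[0,0,0],"rot":[0,0,0],"jaw":0.01},{"dp":[0,0,0],"rot":[0,0,0],"jaw":0.01}]' --squeeze 45

```text
t: 3.58
tool_pos: [0.4348, -0.0878, 0.0163]
orientation: [-0.699, 0.7, -0.104, 0.105]
wrist_force: [-0.3, 1.5, 7.9]
opening: 0.0166
```

```bash
python3 - <<'E'
from h import *
s=read_state(); print(s['tool_pos'],s['wrist_force'],s['opening'])
th=-0.2915; c,sn=np.cos(th),np.sin(th); O=np.array([.4846,.2350])
# cap to be put 9 mm to port -x ; TCP 15 mm over underside
xy=O+np.array([c,sn])*-0.009
print(xy)
for z in (.22,.109,.105): go((*xy,z),np.pi/2+th)
E
```

```text
[ 0.43484886 -0.0877589   0.01627993] [-0.34757796  1.46653808  7.88376307] 0.016638596942947552
[0.47597968 0.2375865 ]
dp [-0.0555 -0.2041  0.323 ] rot [ 0.0009 -0.0051  0.0012] yaw 1.274 -> 1.279 tilt deg 0.08 q [-0.35  0.62  2.18 -0.    0.34 -1.62] t 3.5833
dp [-0.0556 -0.0931  0.3231] rot [ 0.0009 -0.0051  0.0012] yaw 1.274 -> 1.279 tilt deg 0.08 q [-0.35  0.62  2.18 -0.    0.34 -1.62] t 3.5833
dp [-0.0556 -0.0891  0.3231] rot [ 0.0009 -0.0051  0.0012] yaw 1.274 -> 1.279 tilt deg 0.08 q [-0.35  0.62  2.18 -0.    0.34 -1.62] t 3.5833
```

step_arm --series '[{"dp":[0,-0.02,0],"rot":[0,0,0],"jaw":0.01},{"dp":[0,-0.05,0],"rot":[0,0,0],"jaw":0.01},{"dp":[0,-0.085,0],"rot":[0,0,0],"jaw":0.01},{"dp":[0,-0.12,0],"rot":[0,0,0],"jaw":0.01},{"dp":[0,-0.155,0],"rot":[0,0,0],"jaw":0.01},{"dp":[0,-0.185,0.01],"rot":[0,0,0],"jaw":0.01},{"dp":[-0.005,-0.204,0.03],"rot":[0,0,0],"jaw":0.01},{"dp":[-0.01,-0.204,0.06],"rot":[0,0,0],"jaw":0.01},{"dp":[-0.015,-0.204,0.09],"rot":[0,0,0],"jaw":0.01},{"dp":[-0.02,-0.204,0.12],"rot":[0,0,0],"jaw":0.01},{"dp":[-0.025,-0.204,0.15],"rot":[0,0,0],"jaw":0.01},{"dp":[-0.03,-0.204,0.18],"rot":[0,0,0],"jaw":0.01}]'

```text
t: 4.58
tool_pos: [0.458, 0.0948, 0.2206]
orientation: [-0.699, 0.7, -0.104, 0.105]
wrist_force: [0.7, -0.3, -4.0]
opening: 0.0165
```

```bash
python3 - <<'E'
from h import *
s=read_state(); print(s['tool_pos'],s['wrist_force'],s['opening'])
p,d=snapshot('wrist'); cv2.imwrite('pics/w3.png',p[:,:,::-1])
go((0.476,0.2376,.2),1.279); go((0.476,0.2376,.111),1.279)
E
```

```text
[0.45803797 0.09482584 0.22056876] [ 0.72550381 -0.29691166 -3.96746739] 0.01654080864464015
dp [-0.024   0.0207  0.1381] rot [-0.001  -0.004   0.0018] yaw 1.275 -> 1.279 tilt deg 0.12 q [ 0.07  0.28  1.94  0.    0.91 -1.2 ] t 4.6333
dp [-0.0241  0.1097  0.138 ] rot [-0.001  -0.004   0.0018] yaw 1.275 -> 1.279 tilt deg 0.12 q [ 0.07  0.28  1.94  0.    0.91 -1.2 ] t 4.6333
```

View pics/w3.png

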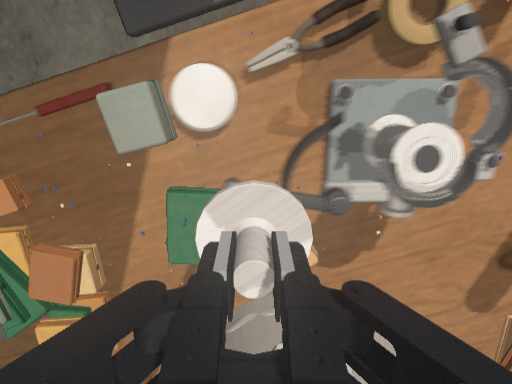

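step_arm --series '[{"dp":[-0.005,0,0.03],"rot":[0,0,0],"jaw":0.01},{"dp":[-0.01,0,0.06],"rot":[0,0,0],"jaw":0.01},{"dp":[-0.015,0,0.09],"rot":[0,0,0],"jaw":0.01},{"dp":[-0.02,0.005,0.115],"rot":[0,0,0],"jaw":0.01},{"dp":[-0.024,0.015,0.132],"rot":[0,0,0],"jaw":0.01},{"dp":[-0.024,0.035,0.138],"rot":[0,0,0],"jaw":0.01},{"dp":[-0.024,0.06,0.138],"rot":[0,0,0],"jaw":0.01},{"dp":[-0.024,0.08,0.138],"rot":[0,0,0],"jaw":0.01},{"dp":[-0.024,0.092,0.138],"rot":[0,0,0],"jaw":0.01},{"dp":[-0.024,0.1,0.138],"rot":[0,0,0],"jaw":0.01},{"dp":[-0.024,0.105,0.138],"rot":[0,0,0],"jaw":0.01},{"dp":[-0.024,0.108,0.138],"rot":[0,0,0],"jaw":0.01}]'

```text
t: 5.63
tool_pos: [0.4761, 0.2374, 0.1126]
orientation: [0.7, -0.699, 0.104, -0.105]
wrist_force: [0.7, 0.2, -3.9]
opening: 0.0166
```

step_arm --series '[{"dp":[0,0.001,0],"rot":[0,0,0],"jaw":0.01},{"dp":[0,0.0015,0],"rot":[0,0,0],"jaw":0.01},{"dp":[0,0.0015,0],"rot":[0,0,0],"jaw":0.01}]'

```text
t: 5.88
tool_pos: [0.4763, 0.2374, 0.1117]
orientation: [0.7, -0.699, 0.103, -0.105]
wrist_force: [-0.5, -0.5, -2.8]
opening: 0.0164
```

```bash
python3 - <<'E'
from h import *
s=read_state(); print(s['tool_pos'],s['wrist_force'],s['opening'])
p,d=snapshot('wrist'); cv2.imwrite('pics/w4.png',p[:,:,::-1])
go((0.476,0.2376,.1065),1.279)
E
```

```text
[0.47634568 0.23744486 0.11168857] [-0.47830731 -0.4511421  -2.84654667] 0.016397161518749627
dp [-0.0004  0.0052  0.    ] rot [-0.0015 -0.0042  0.0025] yaw 1.275 -> 1.279 tilt deg 0.17 q [ 0.34  0.52  1.91 -0.    0.71 -0.94] t 5.9333
```

View pics/w4.png

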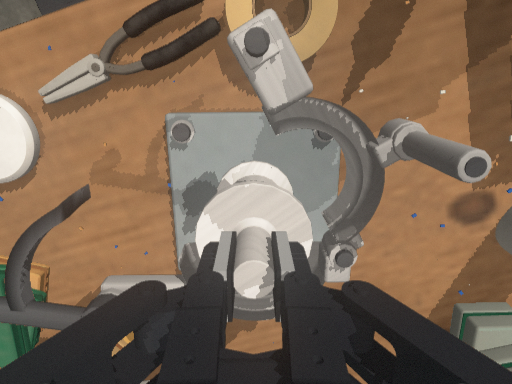

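step_arm --series '[{"dp":[0,0.0015,0],"rot":[-0.001,0,0.002],"jaw":0.01},{"dp":[0,0.003,0],"rot":[-0.001,0,0.002],"jaw":0.01},{"dp":[0,0.004,0],"rot":[-0.001,0,0.002],"jaw":0.01},{"dp":[0,0.0045,0],"rot":[-0.001,0,0.002],"jaw":0.01},{"dp":[0,0.0045,0],"rot":[-0.001,0,0.002],"jaw":0.01}]'

```text
t: 6.35
tool_pos: [0.4763, 0.2374, 0.107]
orientation: [0.699, -0.699, 0.104, -0.104]
wrist_force: [0.6, -0.1, -4.4]
opening: 0.0165
```

step_arm --series '[{"dp":[0,0.0005,0],"rot":[0,0,0],"jaw":0.01},{"dp":[0,0.001,0],"rot":[0,0,0],"jaw":0.01},{"dp":[0,0.001,0],"rot":[0,0,0],"jaw":0.01}]'

```text
t: 6.6
tool_pos: [0.4763, 0.2375, 0.1063]
orientation: [0.7, -0.699, 0.104, -0.104]
wrist_force: [-2.5, 0.1, 1.6]
opening: 0.0168
```

step_arm --series '[{"dp":[0.001,0.0003,0],"rot":[0,0,0],"jaw":0.01},{"dp":[0.002,0.0003,0],"rot":[0,0,0],"jaw":0.01},{"dp":[0.0035,0.0003,0],"rot":[0,0,0],"jaw":0.01},{"dp":[0.005,0.0003,0],"rot":[0,0,0],"jaw":0.01},{"dp":[0.005,0.0003,0],"rot":[0,0,0],"jaw":0.01}]'

```text
t: 7.02
tool_pos: [0.4811, 0.2361, 0.1063]
orientation: [0.7, -0.699, 0.104, -0.104]
wrist_force: [-3.7, 1.0, 6.3]
opening: 0.0166
```

step_arm --series '[{"dp":[0.001,0,0],"rot":[0,0,0],"jaw":0.01},{"dp":[0.002,0,0],"rot":[0,0,0],"jaw":0.01},{"dp":[0.003,0,0],"rot":[0,0,0],"jaw":0.01},{"dp":[0.003,0,0],"rot":[0,0,0],"jaw":0.01}]'

```text
t: 7.35
tool_pos: [0.4841, 0.2352, 0.1063]
orientation: [0.7, -0.699, 0.104, -0.104]
wrist_force: [-2.3, 0.9, 2.2]
opening: 0.0164
```

step_arm --series '[{"dp":[0.001,0,0],"rot":[0,0,0],"jaw":0.01},{"dp":[0.002,0,0],"rot":[0,0,0],"jaw":0.01},{"dp":[0.002,0,0],"rot":[0,0,0],"jaw":0.01}]'

```text
t: 7.6
tool_pos: [0.4855, 0.2349, 0.1064]
orientation: [0.7, -0.699, 0.105, -0.104]
wrist_force: [-7.3, 3.6, 5.6]
opening: 0.0163
```

step_arm --series '[{"dp":[-0.0003,0,0],"rot":[0,0,0],"jaw":0.02},{"dp":[-0.0003,0,0],"rot":[0,0,0],"jaw":0.035},{"dp":[-0.0003,0,0],"rot":[0,0,0],"jaw":0.045},{"dp":[-0.0003,0,0],"rot":[0,0,0],"jaw":0.045},{"dp":[0,-0.02,0],"rot":[0,0,0],"jaw":0.045},{"dp":[0,-0.05,0],"rot":[0,0,0],"jaw":0.045},{"dp":[0,-0.085,0],"rot":[0,0,0],"jaw":0.045},{"dp":[-0.02,-0.12,0],"rot":[0,0,0],"jaw":0.045},{"dp":[-0.025,-0.13,0],"rot":[0,0,0],"jaw":0.045},{"dp":[-0.025,-0.13,0],"rot":[0,0,0],"jaw":0.045},{"dp":[-0.025,-0.13,0],"rot":[0,0,0],"jaw":0.045}]'

```text
t: 8.52
tool_pos: [0.4617, 0.242, 0.2363]
orientation: [0.7, -0.699, 0.104, -0.104]
wrist_force: [-1.0, 0.1, -0.7]
opening: 0.0451
```

```bash
python3 - <<'E'
from h import *
s=read_state(); print(s['tool_pos'],s['wrist_force'],s['opening'])
p,d=snapshot('wrist'); cv2.imwrite('pics/w5.png',p[:,:,::-1]); T,c=cam2world('wrist',s); np.save('pics/w5.npy',d); np.save('pics/w5T.npy',T)
cv2.imwrite('pics/w5b.png',cv2.resize(p[:,:,::-1],(800,600),interpolation=cv2.INTER_CUBIC))
vv,uu=np.mgrid[0:384,0:512]
P=np.stack([(uu-c['cx'])/c['fx']*d,-(vv-c['cy'])/c['fy']*d,-d,np.ones_like(d)],-1)@T.T; Z=P[...,2]
k=(np.hypot(P[...,0]-.485,P[...,1]-.235)<.014)&(abs(Z-.132)<.006); print(k.sum(),P[k].mean(0),cv2.minEnclosingCircle(P[k][:,:2].astype('float32')*1000))
k=(np.hypot(P[...,0]-.485,P[...,1]-.235)<.03)&(abs(Z-.096)<.005); A=P[k]; co=np.linalg.lstsq(np.c_[A[:,:2]-[.485,.235],np.ones(len(A))],A[:,2],rcond=None)[0]; print('plane',co,k.sum())
k=(np.hypot(P[...,0]-.449,P[...,1]-.321)<.014)&(abs(Z-.148)<.004); print('jawh',k.sum(),P[k].mean(0),cv2.minEnclosingCircle(P[k][:,:2].astype('float32')*1000))
k=(np.hypot(P[...,0]-.454,P[...,1]-.077)<.014)&(abs(Z-.148)<.004); print('levh',k.sum(),P[k].mean(0))
E
```

```text
[0.46167418 0.24203627 0.23634441] [-1.03450498  0.06928744 -0.65978289] 0.045138682142683836
415 [0.48379151 0.23504434 0.13164408 1.        ] ((484.6606750488281, 235.0858917236328), 9.224540710449219)
plane [ 0.01239368 -0.0088369   0.09621949] 2712
jawh 234 [0.44900126 0.32053884 0.14773293 1.        ] ((449.2885437011719, 321.0022277832031), 6.056134223937988)
levh 216 [0.45395169 0.07731072 0.1478556  1.        ]
```

View pics/w5b.png

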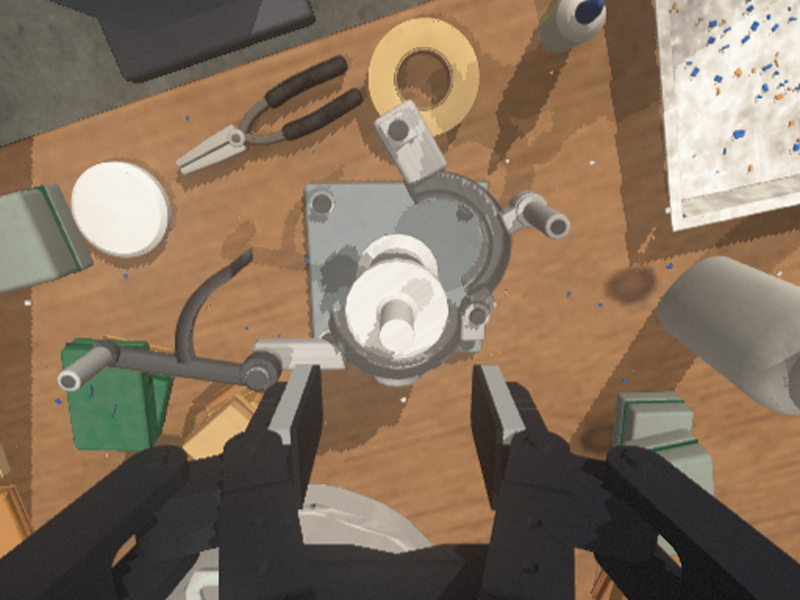

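The cap sits flat: its knob top is at (0.4847, 0.2351), z 0.132, which matches the port axis. Next I'll work out the moves for the jaw handle at (0.4493, 0.321).

```bash
cat >> h.py <<'E'
O=np.array([.4847,.2350]); TH=-0.291
def port(px,py): c,s=np.cos(TH),np.sin(TH); return O+np.array([c*px-s*py,s*px+c*py])
HG=port(0,.045); PV=port(.030,-.078)
E
python3 - <<'E'
from h import *
print(HG,PV)
go((.4493,.321,.19),0.845); go((.4493,.321,.118),0.845)
E
```

```text
[0.49761096 0.27810808] [0.49105972 0.15167201]
dp [-0.0348  0.0455  0.0721] rot [ 4.000e-04  4.294e-01 -1.500e-03] yaw 1.274 -> 0.845 tilt deg 0.09 q [ 0.36  0.34  1.81  0.    1.   -0.92] t 8.5667
dp [-0.0347  0.1175  0.0721] rot [ 4.000e-04  4.294e-01 -1.500e-03] yaw 1.274 -> 0.845 tilt deg 0.09 q [ 0.36  0.34  1.81  0.    1.   -0.92] t 8.5667
```

step_arm --series '[{"dp":[-0.01,0.005,0.02],"rot":[0,0.1,0],"jaw":0.034},{"dp":[-0.02,0.015,0.045],"rot":[0,0.2,0],"jaw":0.034},{"dp":[-0.03,0.025,0.065],"rot":[0,0.3,0],"jaw":0.034},{"dp":[-0.035,0.035,0.072],"rot":[0,0.4,0],"jaw":0.034},{"dp":[-0.035,0.045,0.072],"rot":[0,0.43,0],"jaw":0.034},{"dp":[-0.035,0.045,0.072],"rot":[0,0.43,0],"jaw":0.034},{"dp":[-0.035,0.065,0.072],"rot":[0,0.43,0],"jaw":0.034},{"dp":[-0.035,0.085,0.072],"rot":[0,0.43,0],"jaw":0.034},{"dp":[-0.035,0.1,0.072],"rot":[0,0.43,0],"jaw":0.034},{"dp":[-0.035,0.112,0.072],"rot":[0,0.43,0],"jaw":0.034},{"dp":[-0.035,0.117,0.072],"rot":[0,0.43,0],"jaw":0.034},{"dp":[-0.035,0.117,0.072],"rot":[0,0.43,0],"jaw":0.03}]'

```text
t: 9.57
tool_pos: [0.4488, 0.3203, 0.117]
orientation: [-0.66, 0.662, -0.252, 0.25]
wrist_force: [-0.7, 1.1, 0.0]
opening: 0.03
```

```bash
python3 - <<'E'
from h import *
s=read_state(); print(s['tool_pos'],s['wrist_force'],s['opening'])
p,d=snapshot('wrist'); cv2.imwrite('pics/w6.png',p[:,:,::-1])
s=read_state()
for ph in (138.4,150,160,170,180,190,195,198.2):
    f=np.radians(ph); t=np.array([-np.sin(f),np.cos(f)]); g=HG+.0646*np.array([np.cos(f),np.sin(f)])+.004*t
    print(ph,end=' '); go((*g,.118),f+np.pi/2,s)
E
```

```text
[0.44883076 0.32031147 0.11704729] [-0.7458945   1.08924709  0.00836886] 0.03000104140592935
138.4 dp [-0.0001  0.     -0.0036] rot [ 0.0021 -0.     -0.0019] yaw 0.845 -> 0.845 tilt deg 0.16 q [ 0.5   0.53  1.85  0.    0.76 -0.35] t 9.6167
150 dp [ 0.002   0.     -0.0165] rot [ 0.0019 -0.2025 -0.0021] yaw 0.845 -> 1.047 tilt deg 0.16 q [ 0.5   0.53  1.85  0.    0.76 -0.35] t 9.6167
160 dp [ 0.0059  0.     -0.0271] rot [ 0.0017 -0.377  -0.0022] yaw 0.845 -> 1.222 tilt deg 0.16 q [ 0.5   0.53  1.85  0.    0.76 -0.35] t 9.6167
170 dp [ 0.0116  0.0001 -0.0368] rot [ 0.0015 -0.5516 -0.0024] yaw 0.845 -> 1.396 tilt deg 0.16 q [ 0.5   0.53  1.85  0.    0.76 -0.35] t 9.6167
180 dp [ 0.0188  0.0001 -0.0455] rot [ 0.0013 -0.7261 -0.0025] yaw 0.845 -> 1.571 tilt deg 0.16 q [ 0.5   0.53  1.85  0.    0.76 -0.35] t 9.6167
190 dp [ 0.0275  0.0001 -0.0527] rot [ 0.0011 -0.9006 -0.0027] yaw 0.845 -> 1.745 tilt deg 0.16 q [ 0.5   0.53  1.85  0.    0.76 -0.35] t 9.6167
195 dp [ 0.0323  0.0001 -0.0557] rot [ 0.001  -0.9879 -0.0027] yaw 0.845 -> 1.833 tilt deg 0.16 q [ 0.5   0.53  1.85  0.    0.76 -0.35] t 9.6167
198.2 dp [ 0.0354  0.0001 -0.0574] rot [ 9.0000e-04 -1.0437e+00 -2.8000e-03] yaw 0.845 -> 1.888 tilt deg 0.16 q [ 0.5   0.53  1.85  0.    0.76 -0.35] t 9.6167
```

View pics/w6.png

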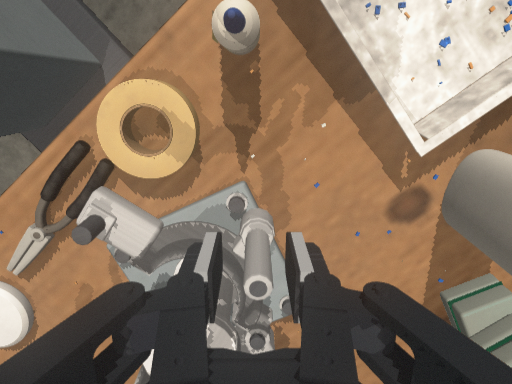

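step_arm --series '[{"dp":[0,0,-0.002],"rot":[0,0,0],"jaw":0.02},{"dp":[0,0,-0.004],"rot":[0,0,0],"jaw":0.02},{"dp":[0.001,0,-0.01],"rot":[0.001,-0.1,-0.002],"jaw":0.02},{"dp":[0.002,0,-0.0165],"rot":[0.001,-0.2,-0.002],"jaw":0.02},{"dp":[0.004,0,-0.022],"rot":[0.001,-0.29,-0.002],"jaw":0.02},{"dp":[0.006,0,-0.027],"rot":[0.001,-0.38,-0.002],"jaw":0.02},{"dp":[0.0085,0,-0.032],"rot":[0.001,-0.465,-0.002],"jaw":0.02},{"dp":[0.0116,0,-0.037],"rot":[0.001,-0.55,-0.002],"jaw":0.02},{"dp":[0.015,0,-0.0412],"rot":[0.001,-0.64,-0.002],"jaw":0.02},{"dp":[0.0188,0,-0.0455],"rot":[0.001,-0.726,-0.002],"jaw":0.02},{"dp":[0.023,0,-0.049],"rot":[0.001,-0.81,-0.002],"jaw":0.02},{"dp":[0.023,0,-0.049],"rot":[0.001,-0.81,-0.002],"jaw":0.02}]'

```text
t: 10.62
tool_pos: [0.4339, 0.2681, 0.1187]
orientation: [0.707, -0.706, -0.031, 0.031]
wrist_force: [1.2, -0.3, -0.1]
opening: 0.0199
```

```bash
python3 - <<'E'
from h import *
s=read_state(); print(s['tool_pos'],s['wrist_force'],s['opening'])
p,d=snapshot('wrist'); cv2.imwrite('pics/w7.png',p[:,:,::-1])
s=read_state()
for ph in (185,190,193,196,198.2,200):
    f=np.radians(ph); t=np.array([-np.sin(f),np.cos(f)]); g=HG+.0646*np.array([np.cos(f),np.sin(f)])+.004*t
    print(ph,end=' '); go((*g,.118),f+np.pi/2,s)
E
```

```text
[0.43389179 0.26811581 0.11873707] [ 1.21946877 -0.2844057  -0.09811458] 0.019860124960031752
185 dp [-0.0003  0.0007  0.0001] rot [-0.0003 -0.0052  0.0003] yaw 1.653 -> 1.658 tilt deg 0.03 q [ 0.42  0.49  1.96  0.    0.7  -1.23] t 10.6667
190 dp [ 0.0003  0.0007 -0.0055] rot [-0.0003 -0.0925  0.0003] yaw 1.653 -> 1.745 tilt deg 0.03 q [ 0.42  0.49  1.96  0.    0.7  -1.23] t 10.6667
193 dp [ 0.0009  0.0007 -0.0089] rot [-0.0003 -0.1448  0.0003] yaw 1.653 -> 1.798 tilt deg 0.03 q [ 0.42  0.49  1.96  0.    0.7  -1.23] t 10.6667
196 dp [ 0.0017  0.0007 -0.0122] rot [-0.0003 -0.1972  0.0003] yaw 1.653 -> 1.85 tilt deg 0.03 q [ 0.42  0.49  1.96  0.    0.7  -1.23] t 10.6667
198.2 dp [ 0.0024  0.0007 -0.0145] rot [-0.0003 -0.2356  0.0003] yaw 1.653 -> 1.888 tilt deg 0.03 q [ 0.42  0.49  1.96  0.    0.7  -1.23] t 10.6667
200 dp [ 0.003   0.0007 -0.0165] rot [-0.0003 -0.267   0.0003] yaw 1.653 -> 1.92 tilt deg 0.03 q [ 0.42  0.49  1.96  0.    0.7  -1.23] t 10.6667
```

View pics/w7.png

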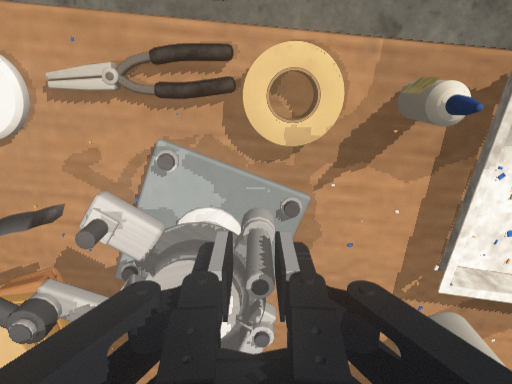

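step_arm --series '[{"dp":[0,0,-0.003],"rot":[0,-0.05,0],"jaw":0.02},{"dp":[0.0003,0,-0.0055],"rot":[0,-0.09,0],"jaw":0.02},{"dp":[0.0009,0,-0.0089],"rot":[0,-0.145,0],"jaw":0.02},{"dp":[0.0015,0,-0.0112],"rot":[0,-0.18,0],"jaw":0.02},{"dp":[0.0017,0,-0.0122],"rot":[0,-0.2,0],"jaw":0.02},{"dp":[0.0017,0,-0.0122],"rot":[0,-0.2,0],"jaw":0.02}]'

```text
t: 11.17
tool_pos: [0.4368, 0.2565, 0.119]
orientation: [0.7, -0.7, -0.099, 0.099]
wrist_force: [0.3, 0.1, 0.0]
opening: 0.02
```

step_arm --series '[{"dp":[0.0003,0,-0.001],"rot":[0,-0.015,0],"jaw":0.02},{"dp":[0.0006,0,-0.002],"rot":[0,-0.03,0],"jaw":0.02},{"dp":[0.0006,0,-0.002],"rot":[0,-0.03,0],"jaw":0.02}]'

```text
t: 11.42
tool_pos: [0.4379, 0.2548, 0.119]
orientation: [0.699, -0.698, -0.11, 0.109]
wrist_force: [-0.8, -0.7, 0.9]
opening: 0.0203
```

step_arm --series '[{"dp":[0.0003,0,-0.001],"rot":[0,-0.015,0],"jaw":0.02},{"dp":[0.0003,0,-0.001],"rot":[0,-0.015,0],"jaw":0.02}]'

```text
t: 11.58
tool_pos: [0.4385, 0.2539, 0.119]
orientation: [0.698, -0.698, -0.115, 0.115]
wrist_force: [-0.1, 2.9, 0.5]
opening: 0.02
```

step_arm --series '[{"dp":[0,0,-0.001],"rot":[0,0,0],"jaw":0.02},{"dp":[0,0,-0.001],"rot":[0,0,0],"jaw":0.02}]'

```text
t: 11.75
tool_pos: [0.4387, 0.2531, 0.119]
orientation: [0.698, -0.697, -0.115, 0.115]
wrist_force: [-2.1, 4.7, 0.4]
opening: 0.0202
```

```bash
python3 - <<'E'
from h import *
s=read_state(); print(s['tool_pos'],s['wrist_force'],s['opening'])
p,d=snapshot('wrist'); cv2.imwrite('pics/w8.png',p[:,:,::-1])
T,c=cam2world('wrist',s); vv,uu=np.mgrid[0:384,0:512]
P=np.stack([(uu-c['cx'])/c['fx']*d,-(vv-c['cy'])/c['fy']*d,-d,np.ones_like(d)],-1)@T.T; Z=P[...,2]
k=(np.hypot(P[...,0]-.436,P[...,1]-.258)<.012)&(abs(Z-.148)<.004); print(k.sum(),P[k].mean(0))
k=(np.hypot(P[...,0]-.452,P[...,1]-.178)<.02)&(abs(Z-.118)<.003); print('post',k.sum(),P[k].mean(0),port(-.0145,-.064))
E
```

```text
[0.43873516 0.25312343 0.1190356 ] [-2.13082867  4.68389654  0.37847895] 0.020207357861401522
823 [0.43533214 0.25753089 0.14771505 1.        ]
post 380 [0.4553419  0.17758458 0.11816713 1.        ] [0.45244736 0.17785092]
```

View pics/w8.png

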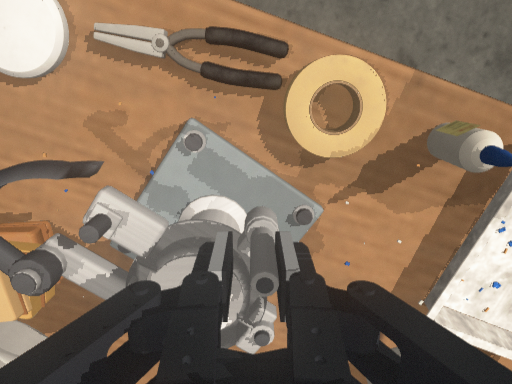

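step_arm --series '[{"dp":[0,0,-0.001],"rot":[0,0,0],"jaw":0.02},{"dp":[0,0,-0.0015],"rot":[0,0,0],"jaw":0.02},{"dp":[0,0,-0.0015],"rot":[0,0,0],"jaw":0.02}]'

```text
t: 12.05
tool_pos: [0.4389, 0.2526, 0.1191]
orientation: [0.699, -0.697, -0.115, 0.114]
wrist_force: [-4.2, 12.7, -0.8]
opening: 0.0201
```

step_arm --series '[{"dp":[0,0,0.003],"rot":[0,0,0],"jaw":0.02},{"dp":[0,0,0.004],"rot":[0,0,0],"jaw":0.024},{"dp":[0,0,0.004],"rot":[0,0,0],"jaw":0.03},{"dp":[0,-0.01,0.003],"rot":[0,0,0],"jaw":0.03},{"dp":[0,-0.03,0.003],"rot":[0,0,0],"jaw":0.03},{"dp":[0,-0.06,0.003],"rot":[0,0,0],"jaw":0.03},{"dp":[0,-0.1,0],"rot":[0,0,0],"jaw":0.03},{"dp":[0,-0.12,-0.02],"rot":[0,0,0],"jaw":0.03},{"dp":[0,-0.13,-0.04],"rot":[0,0,0],"jaw":0.03},{"dp":[0,-0.13,-0.06],"rot":[0,0,0],"jaw":0.03},{"dp":[0,-0.13,-0.06],"rot":[0,0,0],"jaw":0.03},{"dp":[0,-0.13,-0.06],"rot":[0,0,0],"jaw":0.03}]'

```text
t: 13.05
tool_pos: [0.4582, 0.1946, 0.2496]
orientation: [0.699, -0.697, -0.114, 0.114]
wrist_force: [-0.0, 1.0, 0.0]
opening: 0.0299
```

```bash
python3 - <<'E'
from h import *
s=read_state(); print(s['tool_pos'],s['wrist_force'],s['opening'])
p,d=snapshot('wrist'); cv2.imwrite('pics/w9.png',p[:,:,::-1])
cv2.imwrite('pics/w9b.png',cv2.resize(p[:,:,::-1],(800,600),interpolation=cv2.INTER_CUBIC))
T,c=cam2world('wrist',s); vv,uu=np.mgrid[0:384,0:512]
P=np.stack([(uu-c['cx'])/c['fx']*d,-(vv-c['cy'])/c['fy']*d,-d,np.ones_like(d)],-1)@T.T; Z=P[...,2]
for n,q,z in [('jawh',(.436,.258),.148),('post',(.454,.178),.118),('levh',(.454,.0773),.148),('knob',(.4847,.235),.132),('piv',PV,.12)]:
    k=(np.hypot(P[...,0]-q[0],P[...,1]-q[1])<.014)&(abs(Z-z)<.003); 
    if k.sum(): print(n,k.sum(),P[k].mean(0).round(4),cv2.minEnclosingCircle(P[k][:,:2].astype('float32')*1000))
print(port(-.053,.008),PV)
go((.454,.0773,.19),2.3)
E
```

```text
[0.45822047 0.19461476 0.24961532] [-0.03476493  0.98642039  0.04391807] 0.029946008976307833
jawh 182 [0.4365 0.2564 0.1478 1.    ] ((436.7326354980469, 256.79803466796875), 5.909592628479004)
post 106 [0.4555 0.1766 0.1183 1.    ] ((455.828125, 176.6880340576172), 4.828347206115723)
levh 220 [0.4539 0.0762 0.148  1.    ] ((454.1617126464844, 75.78810119628906), 5.872375965118408)
knob 329 [0.4846 0.2343 0.1317 1.    ] ((485.1404113769531, 234.5256805419922), 9.182807922363281)
piv 168 [0.4911 0.1517 0.1197 1.    ] ((491.6294250488281, 151.29518127441406), 6.604787826538086)
[0.43622354 0.25786991] [0.49105972 0.15167201]
dp [-0.0415  0.059  -0.1106] rot [-0.0018 -0.4045  0.0016] yaw 1.895 -> 2.3 tilt deg 0.14 q [ 0.27  0.29  1.84  0.    1.01 -1.63] t 13.1
```

View pics/w9b.png

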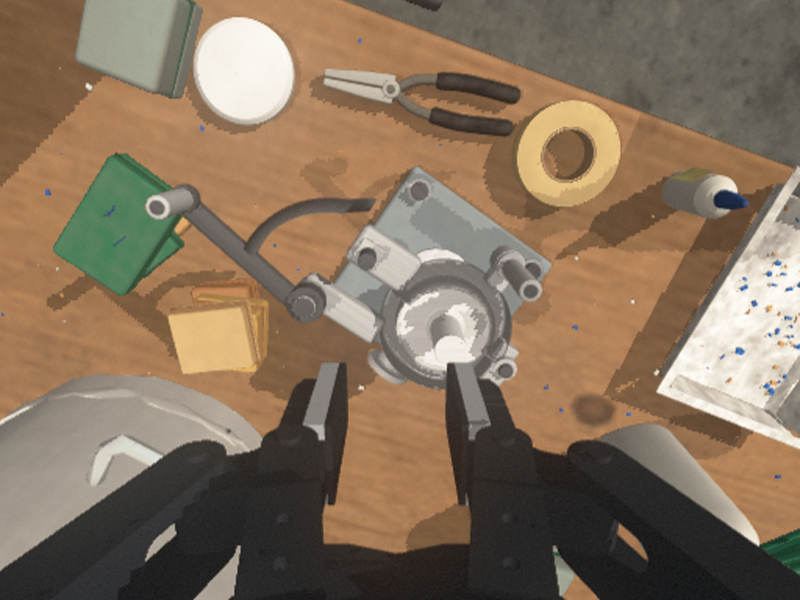

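step_arm --series '[{"dp":[-0.01,0.01,-0.03],"rot":[0,-0.1,0],"jaw":0.036},{"dp":[-0.02,0.02,-0.06],"rot":[0,-0.2,0],"jaw":0.036},{"dp":[-0.03,0.035,-0.09],"rot":[0,-0.3,0],"jaw":0.036},{"dp":[-0.04,0.05,-0.111],"rot":[0,-0.4,0],"jaw":0.036},{"dp":[-0.041,0.059,-0.112],"rot":[0,-0.4,0],"jaw":0.036},{"dp":[-0.041,0.059,-0.112],"rot":[0,-0.4,0],"jaw":0.036},{"dp":[-0.041,0.059,-0.112],"rot":[0,-0.4,0],"jaw":0.036}]'

```text
t: 13.68
tool_pos: [0.4549, 0.0768, 0.19]
orientation: [0.662, -0.661, -0.25, 0.25]
wrist_force: [-0.9, -0.1, 0.2]
opening: 0.0361
```

```bash
python3 - <<'E'
from h import *
s=read_state(); print(s['tool_pos'],s['wrist_force'],s['opening'])
p,d=snapshot('wrist'); cv2.imwrite('pics/w10.png',p[:,:,::-1])
go((.4541,.0762,.124),2.3)
E
```

```text
[0.45493968 0.07680904 0.18996211] [-0.89821413 -0.07159385  0.23324852] 0.036142617147365476
dp [-0.0015  0.0664 -0.    ] rot [-0.0014 -0.0055  0.0021] yaw 2.295 -> 2.3 tilt deg 0.15 q [ 0.02  0.32  1.99  0.    0.83 -2.27] t 13.7333
```

View pics/w10.png

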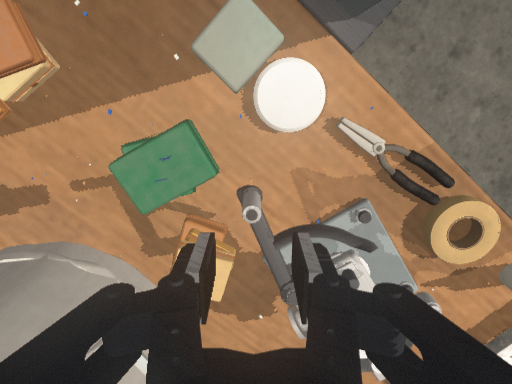

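step_arm --series '[{"dp":[-0.001,0.02,0],"rot":[-0.001,0,0.002],"jaw":0.036},{"dp":[-0.001,0.04,0],"rot":[-0.001,0,0.002],"jaw":0.036},{"dp":[-0.001,0.055,0],"rot":[-0.001,0,0.002],"jaw":0.036},{"dp":[-0.001,0.063,0],"rot":[-0.001,0,0.002],"jaw":0.036},{"dp":[-0.001,0.066,0],"rot":[-0.001,0,0.002],"jaw":0.036},{"dp":[-0.001,0.066,0],"rot":[-0.001,0,0.002],"jaw":0.03},{"dp":[-0.001,0.066,0],"rot":[-0.001,0,0.002],"jaw":0.024}]'

```text
t: 14.32
tool_pos: [0.4549, 0.077, 0.1251]
orientation: [0.661, -0.661, -0.251, 0.25]
wrist_force: [-0.2, -0.4, -0.1]
opening: 0.0239
```

```bash
cat > lev.py <<'E'
from h import *
import sys
def plan(lams,lead=.005,z=.124,amax=2.3):
    s=read_state(); print(np.round(s['wrist_force'],2),s['opening'])
    for lam in lams:
        f=np.pi+TH+lam; t=np.array([np.sin(f),-np.cos(f)]); g=PV+.085*np.array([np.cos(f),np.sin(f)])+lead*t
        a=min(f-np.pi/2,amax); print(lam,g.round(4),'r',np.hypot(*g).round(4),end=' '); go((*g,z),a,s)
def lam_now(lead=.005):
    s=read_state(); p=s['tool_pos'][:2]; T=T_tool(s); zt=T[:2,2]; zt=zt/np.linalg.norm(zt)
    h=p-lead*zt-PV; return np.arctan2(h[1],h[0])%(2*np.pi)-np.pi-TH, np.hypot(*h)
def ftan():
    s=read_state(); l,r=lam_now(); f=np.pi+TH+l; t=np.array([np.sin(f),-np.cos(f)]); rr=np.array([np.cos(f),np.sin(f)])
    F=s['wrist_force'][:2]; print('lam',round(l,3),'rad',round(r,4),'push',round(-F@t,2),'radial',round(F@rr,2),'Fz',round(s['wrist_force'][2],2),'t',s['t'])
E
python3 - <<'E'
from lev import *
ftan(); plan([1.41,1.35,1.3,1.2,1.1,1.0,.9])
E
```

```text
lam 1.465 rad 0.085 push -0.03 radial 0.49 Fz -0.13 t 14.3167
[-0.22 -0.44 -0.13] 0.02387363349231654
1.41 [0.4495 0.0774] r 0.4561 dp [-0.0038  0.0011  0.0039] rot [ 0.0002 -0.0052  0.0009] yaw 2.295 -> 2.3 tilt deg 0.06 q [ 0.02  0.42  2.06  0.    0.66 -2.27] t 14.3167
1.35 [0.4451 0.08  ] r 0.4522 dp [-0.0054  0.0011  0.0088] rot [ 0.0002 -0.0052  0.0009] yaw 2.295 -> 2.3 tilt deg 0.06 q [ 0.02  0.42  2.06  0.    0.66 -2.27] t 14.3167
1.3 [0.4415 0.0824] r 0.4492 dp [-0.0064  0.0011  0.0129] rot [ 0.0002 -0.0052  0.0009] yaw 2.295 -> 2.3 tilt deg 0.06 q [ 0.02  0.42  2.06  0.    0.66 -2.27] t 14.3167
1.2 [0.4349 0.0877] r 0.4436 dp [-0.0079  0.0011  0.0213] rot [ 0.0002 -0.0052  0.0009] yaw 2.295 -> 2.3 tilt deg 0.06 q [ 0.02  0.42  2.06  0.    0.66 -2.27] t 14.3167
1.1 [0.4288 0.0936] r 0.4389 dp [-0.0086  0.0011  0.0298] rot [ 0.0002 -0.0052  0.0009] yaw 2.295 -> 2.3 tilt deg 0.06 q [ 0.02  0.42  2.06  0.    0.66 -2.27] t 14.3167
1.0 [0.4233 0.1001] r 0.435 dp [-0.0084  0.0011  0.0383] rot [0.0002 0.015  0.0009] yaw 2.295 -> 2.28 tilt deg 0.06 q [ 0.02  0.42  2.06  0.    0.66 -2.27] t 14.3167
0.9 [0.4185 0.1071] r 0.432 dp [-0.0073  0.0011  0.0467] rot [0.0002 0.115  0.001 ] yaw 2.295 -> 2.18 tilt deg 0.06 q [ 0.02  0.42  2.06  0.    0.66 -2.27] t 14.3167
```

step_arm --series '[{"dp":[-0.004,0.001,0.004],"rot":[0,0,0],"jaw":0.022},{"dp":[-0.0054,0.001,0.009],"rot":[0,0,0],"jaw":0.022},{"dp":[-0.0064,0.001,0.013],"rot":[0,0,0],"jaw":0.022},{"dp":[-0.0073,0.001,0.017],"rot":[0,0,0],"jaw":0.022},{"dp":[-0.0079,0.001,0.0213],"rot":[0,0,0],"jaw":0.022},{"dp":[-0.0083,0.001,0.0255],"rot":[0,0,0],"jaw":0.022},{"dp":[-0.0086,0.001,0.03],"rot":[0,0,0],"jaw":0.022},{"dp":[-0.0085,0.001,0.034],"rot":[0,0,0],"jaw":0.022},{"dp":[-0.0084,0.001,0.0383],"rot":[0,0.015,0],"jaw":0.022},{"dp":[-0.0079,0.001,0.0425],"rot":[0,0.06,0],"jaw":0.022},{"dp":[-0.0073,0.001,0.0467],"rot":[0,0.115,0],"jaw":0.022}]'

```text
t: 15.23
tool_pos: [0.4183, 0.1075, 0.1241]
orientation: [0.675, -0.675, -0.211, 0.211]
wrist_force: [1.7, -1.7, 0.8]
opening: 0.0216
```

```bash
python3 - <<'E'
from lev import *
ftan(); plan([.9,.85,.8,.75,.7,.65,.6,.55,.5])
p,d=snapshot('wrist'); cv2.imwrite('pics/w11.png',p[:,:,::-1])
E
```

```text
lam 0.896 rad 0.085 push 2.34 radial -0.41 Fz 0.75 t 15.2333
[ 1.67 -1.69  0.75] 0.021596916460671495
0.9 [0.4185 0.1071] r 0.432 dp [-0.      0.0001 -0.0004] rot [ 0.0001 -0.0026  0.001 ] yaw 2.177 -> 2.18 tilt deg 0.06 q [ 0.1   0.39  2.13  0.    0.62 -2.08] t 15.2333
0.85 [0.4163 0.1108] r 0.4308 dp [0.0003 0.0001 0.0039] rot [0.0001 0.0474 0.001 ] yaw 2.177 -> 2.13 tilt deg 0.06 q [ 0.1   0.39  2.13  0.    0.62 -2.08] t 15.2333
0.8 [0.4144 0.1146] r 0.43 dp [0.0009 0.0001 0.0081] rot [0.0001 0.0974 0.001 ] yaw 2.177 -> 2.08 tilt deg 0.06 q [ 0.1   0.39  2.13  0.    0.62 -2.08] t 15.2333
0.75 [0.4126 0.1185] r 0.4293 dp [0.0016 0.0001 0.0123] rot [1.000e-04 1.474e-01 1.100e-03] yaw 2.177 -> 2.03 tilt deg 0.06 q [ 0.1   0.39  2.13  0.    0.62 -2.08] t 15.2333
0.7 [0.4111 0.1225] r 0.4289 dp [0.0026 0.0001 0.0164] rot [0.     0.1974 0.0011] yaw 2.177 -> 1.98 tilt deg 0.06 q [ 0.1   0.39  2.13  0.    0.62 -2.08] t 15.2333
0.65 [0.4097 0.1265] r 0.4288 dp [0.0038 0.0001 0.0205] rot [0.     0.2474 0.0011] yaw 2.177 -> 1.93 tilt deg 0.06 q [ 0.1   0.39  2.13  0.    0.62 -2.08] t 15.2333
0.6 [0.4086 0.1306] r 0.4289 dp [0.0052 0.0001 0.0245] rot [-0.      0.2974  0.0011] yaw 2.177 -> 1.88 tilt deg 0.06 q [ 0.1   0.39  2.13  0.    0.62 -2.08] t 15.2333
0.55 [0.4076 0.1347] r 0.4293 dp [0.0067 0.0001 0.0285] rot [-1.000e-04  3.474e-01  1.100e-03] yaw 2.177 -> 1.83 tilt deg 0.06 q [ 0.1   0.39  2.13  0.    0.62 -2.08] t 15.2333
0.5 [0.4069 0.1389] r 0.4299 dp [0.0085 0.0001 0.0323] rot [-1.000e-04  3.974e-01  1.100e-03] yaw 2.177 -> 1.78 tilt deg 0.06 q [ 0.1   0.39  2.13  0.    0.62 -2.08] t 15.2333
```

View pics/w11.png

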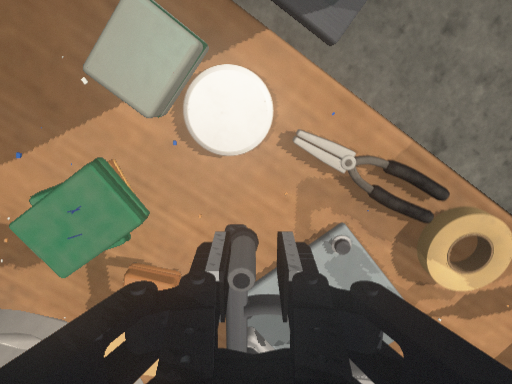

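step_arm --series '[{"dp":[0.0002,0,0.002],"rot":[0,0.025,0],"jaw":0.022},{"dp":[0.0003,0,0.004],"rot":[0,0.047,0],"jaw":0.022},{"dp":[0.0006,0,0.006],"rot":[0,0.072,0],"jaw":0.022},{"dp":[0.0009,0,0.0081],"rot":[0,0.097,0],"jaw":0.022}]'

```text
t: 15.62
tool_pos: [0.4139, 0.1153, 0.1239]
orientation: [0.685, -0.685, -0.177, 0.176]
wrist_force: [1.7, -1.3, 0.6]
opening: 0.0218
```

```bash
python3 - <<'E'
from lev import *
ftan(); plan([.75,.7,.65])
E
```

```text
lam 0.791 rad 0.0851 push 1.97 radial -0.85 Fz 0.58 t 15.6167
[ 1.7  -1.32  0.58] 0.02179648762282808
0.75 [0.4126 0.1185] r 0.4293 dp [ 0.0004 -0.0001  0.0034] rot [-0.0004  0.0456  0.0006] yaw 2.075 -> 2.03 tilt deg 0.04 q [ 0.12  0.39  2.14  0.    0.61 -1.96] t 15.6167
0.7 [0.4111 0.1225] r 0.4289 dp [ 0.001  -0.0001  0.0077] rot [-0.0004  0.0956  0.0006] yaw 2.075 -> 1.98 tilt deg 0.04 q [ 0.12  0.39  2.14  0.    0.61 -1.96] t 15.6167
0.65 [0.4097 0.1265] r 0.4288 dp [ 0.0018 -0.0001  0.0119] rot [-0.0004  0.1456  0.0006] yaw 2.075 -> 1.93 tilt deg 0.04 q [ 0.12  0.39  2.14  0.    0.61 -1.96] t 15.6167
```

step_arm --series '[{"dp":[0.0002,0,0.002],"rot":[0,0.025,0],"jaw":0.022},{"dp":[0.0004,0,0.004],"rot":[0,0.048,0],"jaw":0.022},{"dp":[0.0008,0,0.006],"rot":[0,0.073,0],"jaw":0.022},{"dp":[0.001,0,0.0077],"rot":[0,0.095,0],"jaw":0.022}]'

```text
t: 15.95
tool_pos: [0.4109, 0.1227, 0.1239]
orientation: [0.693, -0.692, -0.144, 0.144]
wrist_force: [-0.4, -1.2, 1.7]
opening: 0.0221
```

```bash
python3 - <<'E'
from lev import *
ftan(); plan([.65,.6,.55])
E
```

```text
lam 0.697 rad 0.085 push 0.96 radial 0.84 Fz 1.73 t 15.95
[-0.39 -1.21  1.73] 0.022077150160665374
0.65 [0.4097 0.1265] r 0.4288 dp [ 0.0004 -0.0001  0.004 ] rot [-0.0005  0.0502  0.0003] yaw 1.98 -> 1.93 tilt deg 0.03 q [ 0.14  0.39  2.14  0.    0.61 -1.85] t 15.95
0.6 [0.4086 0.1306] r 0.4289 dp [ 0.001  -0.0001  0.0082] rot [-0.0005  0.1002  0.0003] yaw 1.98 -> 1.88 tilt deg 0.03 q [ 0.14  0.39  2.14  0.    0.61 -1.85] t 15.95
0.55 [0.4076 0.1347] r 0.4293 dp [ 0.0018 -0.0001  0.0124] rot [-0.0005  0.1502  0.0003] yaw 1.98 -> 1.83 tilt deg 0.03 q [ 0.14  0.39  2.14  0.    0.61 -1.85] t 15.95
```

step_arm --series '[{"dp":[0.0002,0,0.002],"rot":[0,0.025,0],"jaw":0.022},{"dp":[0.0004,0,0.004],"rot":[0,0.05,0],"jaw":0.022},{"dp":[0.0007,0,0.006],"rot":[0,0.075,0],"jaw":0.022},{"dp":[0.001,0,0.0082],"rot":[0,0.1,0],"jaw":0.022}]'

```text
t: 16.28
tool_pos: [0.4085, 0.1308, 0.1238]
orientation: [0.699, -0.699, -0.109, 0.109]
wrist_force: [0.4, -2.3, 0.6]
opening: 0.0221
```

```bash
python3 - <<'E'
from lev import *
ftan(); plan([.55,.5,.45])
E
```

```text
lam 0.598 rad 0.085 push 2.31 radial 0.26 Fz 0.56 t 16.2833
[ 0.45 -2.28  0.56] 0.022058415244720544
0.55 [0.4076 0.1347] r 0.4293 dp [ 0.0003 -0.0002  0.0041] rot [-0.0005  0.0497  0.0002] yaw 1.879 -> 1.83 tilt deg 0.03 q [ 0.16  0.39  2.14  0.    0.61 -1.73] t 16.2833
0.5 [0.4069 0.1389] r 0.4299 dp [ 0.0009 -0.0002  0.0083] rot [-0.0005  0.0997  0.0002] yaw 1.879 -> 1.78 tilt deg 0.03 q [ 0.16  0.39  2.14  0.    0.61 -1.73] t 16.2833
0.45 [0.4063 0.1432] r 0.4308 dp [ 0.0017 -0.0002  0.0125] rot [-5.000e-04  1.497e-01  1.000e-04] yaw 1.879 -> 1.73 tilt deg 0.03 q [ 0.16  0.39  2.14  0.    0.61 -1.73] t 16.2833
```

Now smaller increments of 0.05 rad with a check after each.

step_arm --series '[{"dp":[0.0001,0,0.0015],"rot":[0,0.017,0],"jaw":0.022},{"dp":[0.0002,0,0.003],"rot":[0,0.035,0],"jaw":0.022},{"dp":[0.0003,0,0.0042],"rot":[0,0.05,0],"jaw":0.022}]'

```text
t: 16.53
tool_pos: [0.4075, 0.135, 0.1238]
orientation: [0.701, -0.701, -0.091, 0.091]
wrist_force: [0.9, -1.6, 0.8]
opening: 0.0217
```

step_arm --series '[{"dp":[0.0001,0,0.0015],"rot":[0,0.017,0],"jaw":0.022},{"dp":[0.0002,0,0.003],"rot":[0,0.035,0],"jaw":0.022},{"dp":[0.0003,0,0.0042],"rot":[0,0.05,0],"jaw":0.022}]'

```text
t: 16.78
tool_pos: [0.4067, 0.1393, 0.1238]
orientation: [0.704, -0.703, -0.073, 0.073]
wrist_force: [1.1, -1.4, 0.8]
opening: 0.0224
```

```bash
python3 - <<'E'
from lev import *
ftan(); plan([.5,.45,.4])
E
```

```text
lam 0.495 rad 0.0851 push 1.58 radial -0.84 Fz 0.8 t 16.7833
[ 1.14 -1.37  0.8 ] 0.022434122496661747
0.5 [0.4069 0.1389] r 0.4299 dp [ 0.0001 -0.0002 -0.0004] rot [-0.0006 -0.0027  0.0001] yaw 1.777 -> 1.78 tilt deg 0.03 q [ 0.18  0.39  2.14  0.    0.62 -1.6 ] t 16.7833
0.45 [0.4063 0.1432] r 0.4308 dp [ 0.0005 -0.0002  0.0038] rot [-0.0006  0.0473  0.0001] yaw 1.777 -> 1.73 tilt deg 0.03 q [ 0.18  0.39  2.14  0.    0.62 -1.6 ] t 16.7833
0.4 [0.406  0.1474] r 0.4319 dp [ 0.001  -0.0002  0.0081] rot [-0.0006  0.0973  0.    ] yaw 1.777 -> 1.68 tilt deg 0.03 q [ 0.18  0.39  2.14  0.    0.62 -1.6 ] t 16.7833
```

step_arm --series '[{"dp":[0.0001,0,0.0015],"rot":[0,0.017,0],"jaw":0.022},{"dp":[0.0003,0,0.003],"rot":[0,0.035,0],"jaw":0.022},{"dp":[0.0005,0,0.004],"rot":[0,0.05,0],"jaw":0.022}]'

```text
t: 17.03
tool_pos: [0.4062, 0.1435, 0.1238]
orientation: [0.705, -0.705, -0.055, 0.055]
wrist_force: [0.2, -1.0, 1.0]
opening: 0.0215
```

step_arm --series '[{"dp":[0.0001,0,0.0015],"rot":[0,0.017,0],"jaw":0.022},{"dp":[0.0003,0,0.003],"rot":[0,0.035,0],"jaw":0.022},{"dp":[0.0005,0,0.0042],"rot":[0,0.05,0],"jaw":0.022}]'

```text
t: 17.28
tool_pos: [0.4059, 0.1478, 0.1238]
orientation: [0.706, -0.706, -0.036, 0.037]
wrist_force: [0.3, -2.0, 1.5]
opening: 0.0219
```

```bash
python3 - <<'E'
from lev import *
ftan(); plan([.4,.35,.3])
p,d=snapshot('wrist'); cv2.imwrite('pics/w12.png',p[:,:,::-1])
E
```

```text
lam 0.395 rad 0.0851 push 2.01 radial -0.13 Fz 1.49 t 17.2833
[ 0.33 -1.99  1.49] 0.02194381548312869
0.4 [0.406  0.1474] r 0.4319 dp [ 0.0001 -0.0002 -0.0004] rot [-0.0005 -0.0061 -0.0006] yaw 1.674 -> 1.68 tilt deg 0.04 q [ 0.2   0.39  2.13  0.    0.62 -1.48] t 17.2833
0.35 [0.4059 0.1517] r 0.4333 dp [ 0.0004 -0.0002  0.0038] rot [-0.0005  0.0439 -0.0006] yaw 1.674 -> 1.63 tilt deg 0.04 q [ 0.2   0.39  2.13  0.    0.62 -1.48] t 17.2833
0.3 [0.406  0.1559] r 0.4349 dp [ 0.0009 -0.0002  0.008 ] rot [-0.0005  0.0939 -0.0006] yaw 1.674 -> 1.58 tilt deg 0.04 q [ 0.2   0.39  2.13  0.    0.62 -1.48] t 17.2833
```

View pics/w12.png

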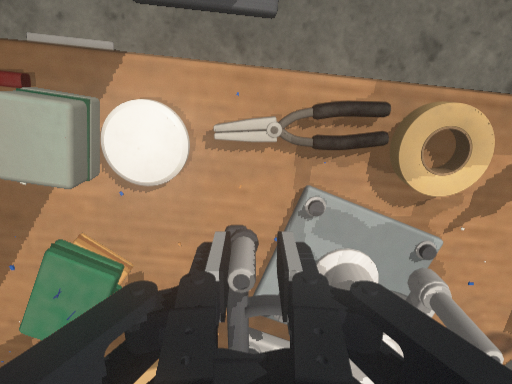

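step_arm --series '[{"dp":[0.0001,0,0.0015],"rot":[0,0.017,0],"jaw":0.022},{"dp":[0.0003,0,0.003],"rot":[0,0.035,0],"jaw":0.022},{"dp":[0.0004,0,0.0038],"rot":[0,0.045,0],"jaw":0.022}]'

```text
t: 17.58
tool_pos: [0.4058, 0.1518, 0.1237]
orientation: [0.707, -0.707, -0.019, 0.02]
wrist_force: [0.4, -3.3, 1.3]
opening: 0.0219
```

step_arm --series '[{"dp":[0.0001,0,0.0015],"rot":[0,0.017,0],"jaw":0.022},{"dp":[0.0003,0,0.003],"rot":[0,0.035,0],"jaw":0.022},{"dp":[0.0004,0,0.0038],"rot":[0,0.045,0],"jaw":0.022}]'

```text
t: 17.83
tool_pos: [0.4059, 0.1557, 0.1237]
orientation: [0.707, -0.707, -0.003, 0.004]
wrist_force: [0.9, -5.0, 2.0]
opening: 0.0222
```

```bash
python3 - <<'E'
from lev import *
ftan(); plan([.3,.25,.2])
E
```

```text
lam 0.302 rad 0.0851 push 5.04 radial -0.89 Fz 2.02 t 17.8333
[ 0.95 -5.03  2.02] 0.02218462793544834
0.3 [0.406  0.1559] r 0.4349 dp [ 0.0001 -0.0003  0.0002] rot [-0.0001 -0.0002 -0.0013] yaw 1.58 -> 1.58 tilt deg 0.07 q [ 0.21  0.4   2.13  0.    0.62 -1.37] t 17.8333
0.25 [0.4063 0.1602] r 0.4368 dp [ 0.0005 -0.0003  0.0044] rot [-0.0001  0.0498 -0.0013] yaw 1.58 -> 1.53 tilt deg 0.07 q [ 0.21  0.4   2.13  0.    0.62 -1.37] t 17.8333
0.2 [0.4069 0.1644] r 0.4388 dp [ 0.001  -0.0003  0.0087] rot [-0.0001  0.0998 -0.0013] yaw 1.58 -> 1.48 tilt deg 0.07 q [ 0.21  0.4   2.13  0.    0.62 -1.37] t 17.8333
```

The push has risen from about 1.8 N to 5 N, so the hook has taken the post. Finer steps from here.

step_arm --series '[{"dp":[0.0001,0,0.001],"rot":[0,0.012,0],"jaw":0.022},{"dp":[0.0002,0,0.0017],"rot":[0,0.02,0],"jaw":0.022},{"dp":[0.0002,0,0.0017],"rot":[0,0.02,0],"jaw":0.022}]'

```text
t: 18.08
tool_pos: [0.406, 0.1574, 0.1237]
orientation: [-0.707, 0.707, -0.005, 0.004]
wrist_force: [0.2, -5.4, 3.0]
opening: 0.0219
```

step_arm --series '[{"dp":[0,0,0.0],"rot":[0,0,0],"jaw":0.022}]'

```text
t: 18.17
tool_pos: [0.406, 0.1574, 0.1237]
orientation: [-0.707, 0.707, -0.005, 0.004]
wrist_force: [-0.4, -4.7, 2.4]
opening: 0.0218
```

```bash
python3 - <<'E'
from lev import *
ftan()
E
```

```text
lam 0.282 rad 0.0852 push 4.74 radial 0.32 Fz 2.4 t 18.1667
```

step_arm --series '[{"dp":[0.0001,0,0.001],"rot":[0,0.012,0],"jaw":0.022},{"dp":[0.0002,0,0.002],"rot":[0,0.024,0],"jaw":0.022},{"dp":[0.0003,0,0.0025],"rot":[0,0.03,0],"jaw":0.022}]'

```text
t: 18.42
tool_pos: [0.4062, 0.1598, 0.1237]
orientation: [-0.707, 0.707, -0.016, 0.015]
wrist_force: [-0.5, -6.2, 2.6]
opening: 0.022
```

```bash
python3 - <<'E'
from lev import *
ftan()
E
```

```text
lam 0.254 rad 0.0851 push 6.24 radial 0.23 Fz 2.61 t 18.4167
```

step_arm --series '[{"dp":[0.0001,0,0.0008],"rot":[0,0.009,0],"jaw":0.022},{"dp":[0.0002,0,0.0016],"rot":[0,0.019,0],"jaw":0.022},{"dp":[0.0002,0,0.0016],"rot":[0,0.019,0],"jaw":0.022}]'

```text
t: 18.67
tool_pos: [0.4063, 0.1613, 0.1237]
orientation: [-0.706, 0.707, -0.023, 0.022]
wrist_force: [-0.0, -5.6, 1.9]
opening: 0.0222
```

```bash
python3 - <<'E'
from lev import *
ftan()
E
```

```text
lam 0.236 rad 0.0852 push 5.63 radial -0.28 Fz 1.9 t 18.6667
```

```bash
cat >> lev.py <<'E'
def favg(n=8):
    F=[]
    for i in range(n):
        snapshot('wrist'); F.append(read_state()['wrist_force'])
    F=np.array(F); l,r=lam_now(); f=np.pi+TH+l; t=np.array([np.sin(f),-np.cos(f)])
    print('lam',round(l,3),'push each',np.round(-F[:,:2]@t,1),'mean',round((-F[:,:2]@t).mean(),2),'t',read_state()['t'])
E
python3 - <<'E'
from lev import *
favg()
E
```

```text
lam 0.237 push each [5.7 5.6 5.7 5.9 6.1 5.7 6.2 5.1] mean 5.74 t 19.0667
```

step_arm --series '[{"dp":[0.0001,0,0.001],"rot":[0,0.012,0],"jaw":0.022},{"dp":[0.0002,0,0.002],"rot":[0,0.024,0],"jaw":0.022},{"dp":[0.0003,0,0.0025],"rot":[0,0.03,0],"jaw":0.022}]'

```text
t: 19.32
tool_pos: [0.4066, 0.1636, 0.1236]
orientation: [-0.706, 0.707, -0.034, 0.032]
wrist_force: [-0.9, -8.1, 2.8]
opening: 0.0221
```

```bash
python3 - <<'E'
from lev import *
favg()
E
```

```text
lam 0.209 push each [6.9 7.3 6.4 6.7 6.1 6.5 6.3 6.7] mean 6.62 t 19.7167
```

step_arm --series '[{"dp":[0.0001,0,0.001],"rot":[0,0.01,0],"jaw":0.022},{"dp":[0.0002,0,0.002],"rot":[0,0.022,0],"jaw":0.022},{"dp":[0.0002,0,0.002],"rot":[0,0.022,0],"jaw":0.022}]'

```text
t: 19.97
tool_pos: [0.4068, 0.1653, 0.1237]
orientation: [-0.705, 0.707, -0.042, 0.04]
wrist_force: [-1.3, -7.2, 3.2]
opening: 0.0218
```

```bash
python3 - <<'E'
from lev import *
favg()
E
```

```text
lam 0.189 push each [7.8 7.2 7.9 6.5 7.1 7.3 6.1 7.4] mean 7.16 t 20.3667
```

step_arm --series '[{"dp":[0.0001,0,0.0008],"rot":[0,0.009,0],"jaw":0.022},{"dp":[0.0002,0,0.0016],"rot":[0,0.018,0],"jaw":0.022},{"dp":[0.0002,0,0.0016],"rot":[0,0.018,0],"jaw":0.022}]'

```text
t: 20.62
tool_pos: [0.407, 0.1667, 0.1236]
orientation: [-0.705, 0.706, -0.049, 0.046]
wrist_force: [-1.1, -7.5, 3.1]
opening: 0.0221
```

```bash
python3 - <<'E'
from lev import *
favg()
E
```

```text
lam 0.173 push each [7.  7.  6.4 7.4 7.4 7.6 7.5 7.2] mean 7.18 t 21.0167
```

step_arm --series '[{"dp":[0.0001,0,0.0008],"rot":[0,0.009,0],"jaw":0.022},{"dp":[0.0002,0,0.0016],"rot":[0,0.018,0],"jaw":0.022},{"dp":[0.0002,0,0.0016],"rot":[0,0.018,0],"jaw":0.022}]'

```text
t: 21.27
tool_pos: [0.4072, 0.1679, 0.1236]
orientation: [-0.704, 0.706, -0.055, 0.052]
wrist_force: [-0.9, -7.8, 3.1]
opening: 0.022
```

```bash
python3 - <<'E'
from lev import *
favg()
E
```

```text
lam 0.159 push each [8.4 7.9 8.8 8.6 7.9 8.8 8.1 8.3] mean 8.33 t 21.6667
```

step_arm --series '[{"dp":[0,0,-0.002],"rot":[0,0,0],"jaw":0.024},{"dp":[0,0,-0.005],"rot":[0,0,0],"jaw":0.03},{"dp":[0,0,-0.005],"rot":[0,0,0],"jaw":0.034},{"dp":[0,0,-0.005],"rot":[0,0,0],"jaw":0.034},{"dp":[0,-0.01,-0.005],"rot":[0,0,0],"jaw":0.034},{"dp":[0,-0.03,-0.005],"rot":[0,0,0],"jaw":0.034},{"dp":[0,-0.06,-0.005],"rot":[0,0,0],"jaw":0.034},{"dp":[0,-0.09,-0.005],"rot":[0,0,0],"jaw":0.034},{"dp":[0.04,-0.12,0.02],"rot":[0,0,0],"jaw":0.034},{"dp":[0.05,-0.13,0.03],"rot":[0,0,0],"jaw":0.034},{"dp":[0.05,-0.13,0.03],"rot":[0,0,0],"jaw":0.034},{"dp":[0.05,-0.13,0.03],"rot":[0,0,0],"jaw":0.034}]'

```text
t: 22.67
tool_pos: [0.4622, 0.1908, 0.2536]
orientation: [-0.704, 0.706, -0.055, 0.052]
wrist_force: [-1.1, 0.0, -0.1]
opening: 0.0339
```

```bash
python3 - <<'E'
from lev import *
s=read_state(); print(s['tool_pos'],s['wrist_force'],s['opening'],s['t'])
for i in range(2):
    s=read_state(); p,d=snapshot('wrist'); T,c=cam2world('wrist',s); vv,uu=np.mgrid[0:384,0:512]
    P=np.stack([(uu-c['cx'])/c['fx']*d,-(vv-c['cy'])/c['fy']*d,-d,np.ones_like(d)],-1)@T.T; Z=P[...,2]
    for n,q,z in [('jawh',(.436,.258),.148),('post',(.456,.177),.118),('levh',(.407,.161),.148),('knob',(.4847,.235),.132)]:
        k=(np.hypot(P[...,0]-q[0],P[...,1]-q[1])<.016)&(abs(Z-z)<.003)
        if k.sum():
            m=cv2.minEnclosingCircle(P[k][:,:2].astype('float32')*1000); print(n,k.sum(),m)
            if n=='levh': h=np.array(m[0])/1000-PV; print('lam',np.arctan2(h[1],h[0])%(2*np.pi)-np.pi-TH,np.hypot(*h))
cv2.imwrite('pics/w13.png',cv2.resize(p[:,:,::-1],(800,600),interpolation=cv2.INTER_CUBIC))
p,d=snapshot('top'); cv2.imwrite('pics/top1.png',cv2.resize(p[140:240,110:380,::-1],None,fx=2.9,fy=2.9,interpolation=cv2.INTER_CUBIC))
E
```

```text
[0.46221373 0.19079911 0.25361307] [-1.08148067  0.01198348 -0.05735758] 0.03386952520855073 22.6667
jawh 199 ((436.9063415527344, 256.61859130859375), 5.939451694488525)
post 101 ((457.3060302734375, 178.16281127929688), 6.586408615112305)
levh 201 ((407.57806396484375, 160.77676391601562), 5.889091491699219)
lam 0.18236642765300287 0.08397668186525564
knob 351 ((485.6808776855469, 234.71034240722656), 9.287447929382324)
jawh 197 ((437.0015869140625, 256.47967529296875), 6.020683288574219)
post 104 ((456.09564208984375, 175.78846740722656), 6.14047384262085)
levh 204 ((407.4159851074219, 160.69273376464844), 5.869837284088135)
lam 0.18356824534926247 0.0841287555008656
knob 350 ((485.288330078125, 234.78285217285156), 8.995521545410156)
```

View pics/w13.png

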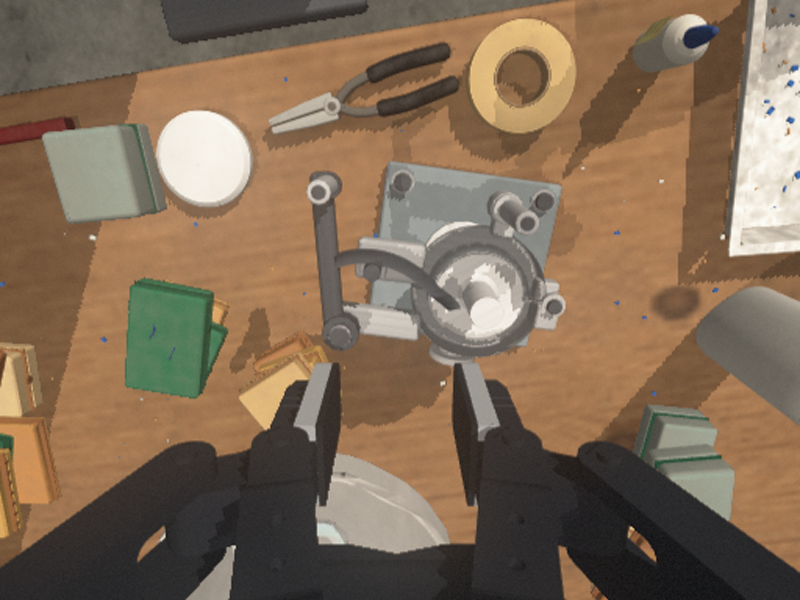

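View pics/top1.png

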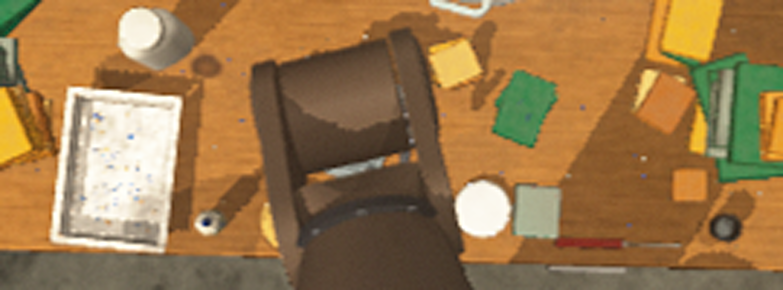

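The wrist view shows the lever bar from the pivot (341,332) to its handle (320,190). The hook lies round the post at (373,268), the ring is closed and the cap is centred. The bystanders are where they were, so I'm handing in.

```bash
python3 -c "
from h import *
print(close_job(), read_state()['t'])"
```

```text
the job is handed in; nothing more can be done
the job is handed in; nothing more can be done
```

The vacuum port is blanked off, and I handed the job in at about 22.8 s of the 70 s allowed.

- **Cap:** I set it down 9 mm to the port's -x and slid it under the lip until it stopped at about 8 N. At the end its knob was within about 1 mm of the port axis, and its top was at the expected 132 mm.
- **Ring:** I pushed the hinged half shut until it was firm at about 13 N. Its handle is within about 1.5 mm of the shut position.
- **Lever:** It swung freely at about 2 N. The hook took the post at about 0.35 rad, and I pushed on until the handle pushed back with 8.3 N, averaged over 8 readings. After letting go it stays at about 0.18 rad, with the hook round the post.

**Checks:** The tool is clear of everything and the wrist force is back near zero. No listed object shows any visible shift in the final views, though the arm hid the pliers and most of the tape in the top view. I could not measure the hook's pull on the post directly, so I judged it only from the push on the handle. That push rose unevenly near the end, reading 7.2 N at two successive positions before 8.3 N.

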